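# Load the lamp's cell into its sprung charging cradle

### The job

Load the longer of the two loose battery cells into the empty charging cradle: press its flat end against the spring plate, bring its pip end down past the retaining lip, and let the spring push the pip home under the lip so that the cell lies level in both saddles. Leave the shorter cell and the loose pipe fittings where they are.

Things in the scene. Friction and masses are not known exactly. Their poses are not given: they have to be found in the camera images.
- long_cell: the longer battery cell: black cylinder 34 mm in diameter, 110 mm long overall, about 0.18 kg, lying on the table. The last 10 mm of one end is a steel pip 14 mm in diameter; the other end is flat. Beside the pip is a steel band. Origin on its axis at the middle of the 110 mm; x axis along the cell from the pip towards the flat end. It can roll, so its y and z axes mean nothing
- pip_tip (a point): tip of the long cell's pip, on the axis, 55 mm from the cell's origin
- flat_end (a point): centre of the long cell's flat end, 55 mm from the cell's origin
- short_cell: the shorter cell, 75 mm long overall, 34 mm in diameter, otherwise like the long one; origin on its axis at mid-length, x towards its flat end. Bystander: leave alone
- cradle: charging cradle, fixed to the table. Grey base plate 200 x 90 mm, 12 mm thick; origin on the table under the middle of the seated cell; x along the trough from the lip end to the spring end, z up. The plate runs from x = -75 to 125 mm. A grey spring housing 48 mm wide, 78 mm high, stands at x = 85 to 120 mm
- saddle (a point): foot point, on the cradle axis at the base plate's top (12 mm above the table), of the saddle nearer the lip, 36 mm from the seat. Two black V saddles, each 12 mm long, 50 mm wide, at cradle x = -36 and 42 mm, carry the cell; between them its sides are open for fingers down to the plate
- lip (a point): inner edge of the retaining lip, mid-width, on the lip's top: 60 mm above the table, at cradle x = -48 mm. The black lip is 34 mm wide, 5 mm thick and juts 7 mm inward from the top of the terminal wall (inner face at x = -55 mm), so it covers 7 mm of the seated pip, 6 mm above it; fixed and rigid
- seat (a point): where the long cell's origin is when the cell is home: on the cradle's axis, 42 mm above the table, axes as the cradle's (x towards the spring). The pip tip then touches the terminal wall, 55 mm to the -x side
- pusher_face (a point): point on the front face of the spring plate, at the height of the seated cell's axis, 49 mm from the seat towards the spring when the spring is free; moves with the plate. The plate is steel, 30 mm wide, and stands from 16 mm below to 36 mm above this point, so a cell held level above the lip can press it; the coil spring is behind it
- pusher (a joint): how far the spring plate is pressed back (m): 0 free, 0.022 at its stop; about 0.006 with the cell home; over 0.013 is needed for the pip to pass the lip's edge with the cell level. The spring pushes with about 3 N when free, 5 N with the cell home, 11 N at the stop
- coupling_a: a short grey plastic pipe coupling, a plain open tube standing upright, 53 mm across, 50 mm tall; origin at the centre of its underside. Bystander: leave alone
- coupling_b: a short grey plastic pipe coupling, a plain open tube standing upright, 53 mm across, 50 mm tall; origin at the centre of its underside. Bystander: leave alone
- adapter: grey plastic pipe adapter, an open stepped tube standing upright, 54 mm across below and 46 mm above, 65 mm tall; origin at the centre of its underside. Bystander: leave alone
- strap: grey plastic two-hole pipe strap, an arch 94 mm long over its feet, 22 mm wide, 31 mm tall; origin at the middle of its underside, feet along its y axis. Bystander: leave alone

How it is judged:
By the outcome, as a careful person would: the job done as asked, in the order asked, and still so for the second after the job is handed in, with the robot touching nothing.
It also fails if it takes over 45 s, if anything falls off the work surface, if the arm or the gripper's body presses on something with over 40 N, if the wrist force passes 120 N, or if a joint passes its speed limit or range.

### The arm

A 6-joint arm with a two-finger parallel gripper is mounted at the origin on the work surface. World frame = base frame: x ahead of the robot, y to its left, z up, the work surface at z = 0. Lengths are in m, angles in rad, forces in N, time in s.
With the tool pointing down it reaches from about 0.35 to 1 m from the base axis. Payload 7.1 kg.
Tool frame: the origin (TCP) lies at the very end of the fingers, on their centre line; the grasp point (between the pads) lies bot.grasp_offset behind it (bot.grasp_offset is the distance from the TCP to the grasp point, in m); x points along the fingers, y is the direction in which the jaws open and shut, and the axes are right-handed (so a half turn about x gives the same grasp; the last joint's range is limited). The gripper opens to 85 mm and grips with 20 to 120 N. Pads are 22 mm wide; open, the fingers measure 114 mm over their backs; the gripper's body (76 mm by 85 mm) begins 54 mm behind the grasp point. The pads swing forward as they close: fully open they stand 13 mm farther back than shut.
Start: joints at [1.186, 0.423, 1.63, -0, 1.089, -0.019], TCP at [0.224, 0.584, 0.195] pointing down, gripper open.
Joint ranges: [-3, 3], [-0.9, 2.11], [0.09, 2.58], [-1.31, 4.45], [0.11, 2.69], [-2.54, 2.54]. Speed limits (rad/s): [2.39, 2.39, 3.01, 3.14, 3.14, 3.14].

### API

Orientations are given as a unit quaternion [w, x, y, z].
In Python, from bench import bot, cams gives the robot as it stands. The module is installed in compiled form; this text tells all that it offers.
- The arm moves only by the shell command python3 -m pendant 'ROWS' [OPENING] [FORCE]. ROWS is JSON, one flat list of numbers, 4 for each row, row after row: the shift along the tool's x, y, z in m, then the turn about the tool's x in rad. In form: [x, y, z, yaw, x, y, z, yaw, ...]. A call has 1 to 8 rows; each row shifts and turns the pose as measured when the row begins, along the tool's axes as they then stand; what a row does not reach is not made up. A row lasts 1/12 s, in which the tool goes at most 41.7 mm and 7.16 degrees, less where a joint would pass 70% of its speed; a pose out of reach is approached as far as the arm can. A call with a gripper value outside its range is refused whole. OPENING is the finger opening in m, from 0 to 0.0854, set as the call begins (- or left out, the last holds). The fingers move at their own pace and stop on an object; FORCE is the grip in N (left out, the last holds). Time passes only in rows, so rows that do not move let the fingers close. It gives the time, the measured TCP pose, the force and the opening at its end, in the units of the state.
- bot.get_state(): the state, without advancing time (a new reading comes with each control period).
- cams.read_camera(name): name is "scene" or "side" or "wrist"; returns the picture (420x560x3 uint8, red, green, blue); there is no depth.
- cams.camera_params(name): a dict with "fx", "fy", "cx", "cy" (pixels), "R" (3x3) and "t" (3): a world point X has camera coordinates R X + t; the wrist camera has in their place "mount" (4x4, takes a point from camera to tool coordinates, whose origin is the TCP and whose axes are the tool frame's). Camera axes: x right, y down, z forward; pixel columns grow to the right and rows downward; lengths in m; the calibration is good to about 2 mm. A picture is of the moment at which its call begins: read the wrist's pose just before it. camera_params takes no time and is no camera call.
- bot.finish_job(): hands the job in, once; it reports no verdict.
The state is a dict: "time_s": time; "joint_pos": joint angles; "joint_velocities": joint speeds; "joint_torque": joint torques, N m; "tool_pos": TCP position; "tool_rot": TCP orientation; "wrist_force": force on the tool from outside, world axes, zero at the start; "ft_torque": the same for the moment, N m; "opening": opening from 0.0 (shut) to 1.0 (fully open).
Only numpy, scipy, OpenCV 4.12 (cv2) and the standard library are available. Lean on these libraries where they do the work, as an engineer would, in place of code of your own. Each camera call takes 0.05 s, during which the arm holds its last target.

## Working session

There is one attempt and no reset: what is moved stays moved. The work goes in short steps, Python scripts to look and compute and a shell command to move; the robot and the scene stay as the last step left them, time stands still between calls to the robot, and variables do not carry over. Pictures are saved under pics/ and viewed, and the job is handed in when it is done.

```bash
mkdir -p pics
python3 - <<'E'
from bench import bot,cams
import cv2,numpy as np
s=bot.get_state();print({k:np.round(v,4) for k,v in s.items()},bot.grasp_offset)
for n in("scene","side","wrist"):
    cv2.imwrite(f"pics/{n}0.png",cams.read_camera(n)[:,:,::-1])
    print(n,cams.camera_params(n))
E
```

```text
{'time_s': np.float64(0.0), 'joint_pos': array([ 1.186 ,  0.4238,  1.6307, -0.    ,  1.0886, -0.019 ]), 'joint_velocities': array([-0.0005, -0.0004, -0.0004, -0.0002, -0.0024,  0.0002]), 'joint_torque': array([-1.50000e-03, -5.57406e+01, -2.81738e+01,  0.00000e+00,
        7.60000e-03,  0.00000e+00]), 'tool_pos': array([0.2233, 0.5831, 0.1945]), 'tool_rot': array([ 0.6952,  0.1281,  0.6954, -0.1291]), 'wrist_force': array([-0.662 ,  0.3234,  0.2248]), 'ft_torque': array([-0.0088,  0.0063,  0.0007]), 'opening': np.float64(0.9999)} 0.0187
scene {'fx': 397.42893206886544, 'fy': 397.42893206886544, 'cx': 278.62788881495624, 'cy': 206.3254962733616, 'R': array([[ 0.6905911 ,  0.72318949, -0.00899472],
       [ 0.58447675, -0.56536984, -0.58201707],
       [-0.42599397,  0.3966786 , -0.81312682]]), 't': array([-0.41697036, -0.28446034,  1.00589511])}
side {'fx': 513.3585911343694, 'fy': 513.3585911343694, 'cx': 278.8385278857792, 'cy': 205.1429585755758, 'R': array([[ 0.89293123, -0.44963611,  0.02238718],
       [-0.2857576 , -0.60450788, -0.74358108],
       [ 0.34787413,  0.65756946, -0.6682709 ]]), 't': array([-0.51864714,  0.21703484,  1.04259728])}
wrist {'fx': 362.54349886834257, 'fy': 362.54349886834257, 'cx': 276.5424318998715, 'cy': 212.77958958967503, 'mount': array([[-4.64114110e-04, -2.72412357e-01,  9.62180488e-01,
        -1.78186546e-01],
       [ 9.99999883e-01, -2.58998624e-04,  4.09028904e-04,
        -3.11082217e-04],
       [ 1.37778894e-04,  9.62180565e-01,  2.72412445e-01,
        -6.98244335e-02],
       [ 0.00000000e+00,  0.00000000e+00,  0.00000000e+00,
         1.00000000e+00]])}
```

View pics/scene0.png

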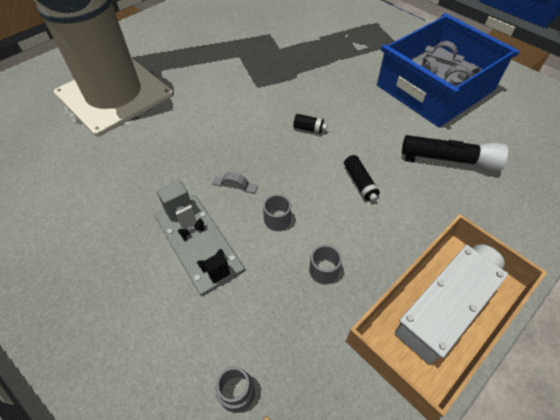

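View pics/side0.png

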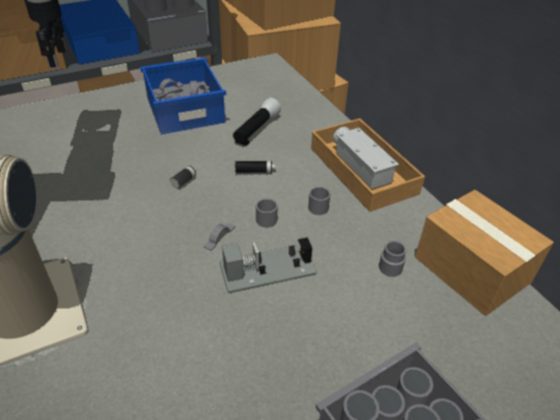

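View pics/wrist0.png

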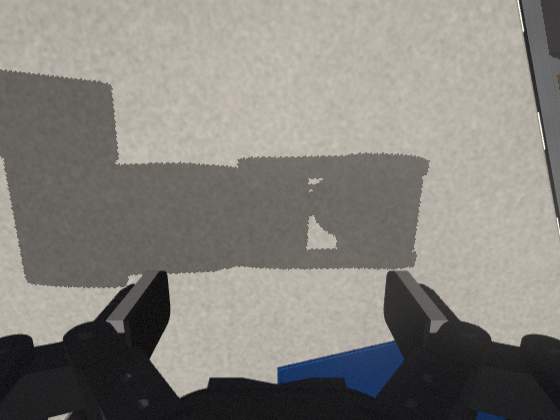

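The long cell is at about (361,178) in the scene view and (255,167) in the side view. The short cell is at (310,124) and (183,177), and the cradle at (198,238) and (268,265). Next I'll zoom in on them.

```bash
cat > h.py <<'E'
import numpy as np,cv2
from scipy.spatial.transform import Rotation as Ro
from bench import bot,cams
def ray(n,px,pose=None):
    p=cams.camera_params(n);d=np.array([(px[0]-p['cx'])/p['fx'],(px[1]-p['cy'])/p['fy'],1])
    if n=='wrist':
        M=p['mount'];q=pose[1];R=Ro.from_quat([q[1],q[2],q[3],q[0]]).as_matrix()
        return pose[0]+R@M[:3,3],R@M[:3,:3]@d
    R=np.array(p['R']);return -R.T@p['t'],R.T@d
def plane(r,z): o,d=r;return o+d*(z-o[2])/d[2]
def tri(r1,r2):
    A=[];b=[]
    for o,d in(r1,r2):
        d=d/np.linalg.norm(d);P=np.eye(3)-np.outer(d,d);A.append(P);b.append(P@o)
    x=np.linalg.lstsq(np.vstack(A),np.hstack(b),rcond=None)[0]
    g=[np.linalg.norm(A[i]@x-b[i]) for i in(0,1)]
    return x,max(g)
def proj(n,X,pose=None):
    p=cams.camera_params(n)
    if n=='wrist':
        M=p['mount'];q=pose[1];R=Ro.from_quat([q[1],q[2],q[3],q[0]]).as_matrix()
        c=M[:3,:3].T@(R.T@(np.array(X)-pose[0])-M[:3,3])
    else: c=p['R']@np.array(X)+p['t']
    return np.array([p['fx']*c[0]/c[2]+p['cx'],p['fy']*c[1]/c[2]+p['cy']])
E
python3 - <<'E'
import cv2,numpy as np
a=cv2.imread('pics/scene0.png');b=cv2.imread('pics/side0.png')
def c(i,x,y,w,h,s): return cv2.resize(i[y:y+h,x:x+w],None,fx=s,fy=s,interpolation=cv2.INTER_CUBIC)
cv2.imwrite('pics/cr.png',np.hstack([c(a,140,170,120,130,3.3),c(b,210,210,120,130,3.3)]))
cv2.imwrite('pics/lc.png',np.hstack([c(a,335,145,60,60,6),c(b,225,135,60,60,6)]))
from h import *
for n,i,box in(('scene',a,(335,145,60,65)),('side',b,(225,150,60,35))):
    x,y,w,h=box;g=i[y:y+h,x:x+w].max(2);m=(g<60).astype(np.uint8)
    k,l,st,ce=cv2.connectedComponentsWithStats(m);j=1+st[1:,4].argmax()
    print(n,st[j],ce[j]+[x,y], cv2.minAreaRect(np.argwhere(l==j)[:,::-1].astype(np.float32)+np.float32([x,y])), plane(ray(n,ce[j]+[x,y]),.017))
E
```

```text
scene [  9  11  30  37 540] [357.47037037 172.35185185] ((357.2359619140625, 172.47752380371094), (36.0399284362793, 16.6419677734375), 57.9946174621582) [0.60292586 0.22747047 0.017     ]
side [ 11  11  31  12 352] [250.68465909 166.71022727] ((251.0, 166.5), (11.0, 30.0), 90.0) [0.60739857 0.22303738 0.017     ]
```

View pics/cr.png

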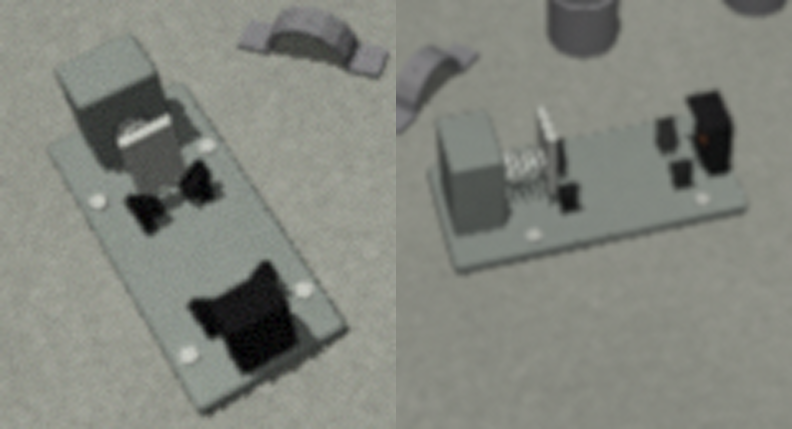

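View pics/lc.png

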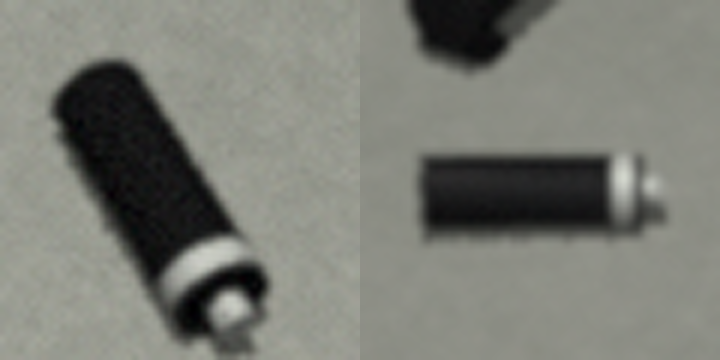

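Run:
```python
from h import *
S=lambda x,y:(140+x/3.3,170+y/3.3)
D=lambda x,y:(210+(x-396)/3.3,210+y/3.3)
def t(n,a,b): print(n,np.round(tri(ray('scene',a),ray('side',b)),4) if 0 else [np.round(q,4) for q in tri(ray('scene',a),ray('side',b))])
t('pip',(374,197.5),(275.5,166.5)); t('flat',(349.5,159.5),(236,167.2))
t('corner lip -y? L',S(205,410),D(747,205)) if 0 else None
for n,p in (('c1',S(205,408)),('c2',S(347,325)),('c3',S(50,150))): print(n,plane(ray('scene',p),.012))
for n,p in (('d1',D(460,268)),('d2',D(747,207)),('d3',D(430,165))): print(n,plane(ray('side',p),.012))
t('liptop wall end mid',S(240,345),D(715,95))
t('lip inner corner? ',S(265,265),D(690,95))
t('pusher top L',S(120,132),D(556,140)); t('pusher top R',S(170,118),D(540,108))
t('housing',S(55,72),D(440,118))
```

```text
pip [array([0.6687, 0.1981, 0.0171]), np.float64(0.002)]
flat [array([0.5701, 0.2394, 0.0184]), np.float64(0.0021)]
c1 [ 0.59091621 -0.16797572  0.012     ]
c2 [ 0.60595799 -0.08400002  0.012     ]
c3 [ 0.39803818 -0.13540406  0.012     ]
d1 [ 0.39325929 -0.1408283   0.012     ]
d2 [ 0.58374778 -0.17600993  0.012     ]
d3 [ 0.40883057 -0.05107825  0.012     ]
liptop wall end mid [array([ 0.5915, -0.1322,  0.0629]), np.float64(0.0124)]
lip inner corner?  [array([ 0.5736, -0.1072,  0.0607]), np.float64(0.002)]
pusher top L [array([ 0.4683, -0.1186,  0.0791]), np.float64(0.004)]
pusher top R [array([ 0.4734, -0.0893,  0.0746]), np.float64(0.0003)]
housing [array([ 0.4086, -0.1085,  0.0968]), np.float64(0.0152)]
```

```bash
cat >> h.py <<'E'
def st():
    s=bot.get_state();q=s['tool_rot'];R=Ro.from_quat([q[1],q[2],q[3],q[0]]).as_matrix()
    return s,np.array(s['tool_pos']),R
def go(target,zdir):
    """shift in tool axes and yaw about tool x that bring TCP to target with tool z along horizontal zdir"""
    s,p,R=st();v=np.array([zdir[0],zdir[1],0]);v=v/np.linalg.norm(v)
    c=R.T@v;yaw=np.arctan2(-c[1],c[2])
    print('t',round(float(s['time_s']),2),'tcp',np.round(p,4),'zdir',np.round(R[:,2],3),'xdir',np.round(R[:,0],3),'shift',np.round(R.T@(np.array(target)-p),4),'yaw',round(yaw,4),'F',np.round(s['wrist_force'],1),'op',round(float(s['opening'])*.0854,4),'j6',np.round(s['joint_pos'],2)[[0,5]])
E
python3 -c "
from h import *
go([.619,.219,.2],[-.922,.387]);go([.619,.219,.2],[.922,-.387])"
```

```text
t 0.15 tcp [0.2234 0.5832 0.1947] zdir [ 0.934 -0.358 -0.   ] xdir [-0.    -0.001 -1.   ] shift [-0.0051 -0.1986  0.4997] yaw -3.11 F [-0.7 -0.6  0.2] op 0.0857 j6 [ 1.19 -0.02]
t 0.15 tcp [0.2234 0.5832 0.1947] zdir [ 0.934 -0.358 -0.   ] xdir [-0.    -0.001 -1.   ] shift [-0.0051 -0.1986  0.4997] yaw 0.0316 F [-0.7 -0.6  0.2] op 0.0857 j6 [ 1.19 -0.02]
```

```bash
python3 -m pendant '[-0.004,-0.0165,0.036,0,-0.004,-0.0165,0.036,0,-0.004,-0.0165,0.036,0,-0.004,-0.0165,0.036,0,-0.004,-0.0165,0.036,0,-0.004,-0.0165,0.036,0,-0.004,-0.0165,0.036,0,-0.004,-0.0165,0.036,0]' 0.0854 80; python3 -c "
from h import *
go([.619,.219,.2],[.922,-.387])"
```

```text
time_s: 0.82
tool_pos: [0.4472, 0.3532, 0.2244]
tool_rot: [0.695, 0.123, 0.697, -0.125]
wrist_force: [0.7, 1.1, 0.5]
opening: 1.003
t 0.82 tcp [0.4472 0.3532 0.2244] zdir [ 0.939 -0.345 -0.003] xdir [-0.004 -0.003 -1.   ] shift [ 0.0241 -0.0666  0.2076] yaw 0.0451 F [0.7 1.1 0.5] op 0.0857 j6 [ 0.65 -0.57]
```

```bash
python3 -m pendant '[0,-0.016,0.036,0.02,0,-0.016,0.036,0.025,0,-0.016,0.036,0,0,-0.016,0.036,0,0,0,0,0,0,0,0,0]'
python3 - <<'E'
from h import *
go([.619,.219,.2],[.922,-.387])
cv2.imwrite('pics/w1.png',cams.read_camera('wrist')[:,:,::-1])
E
```

```text
time_s: 1.32
tool_pos: [0.5668, 0.227, 0.2247]
tool_rot: [0.692, 0.142, 0.693, -0.144]
wrist_force: [-0.2, -0.1, -1.6]
opening: 0.999
t 1.32 tcp [0.5668 0.227  0.2247] zdir [ 0.918 -0.396 -0.   ] xdir [-0.002 -0.003 -1.   ] shift [0.0246 0.0134 0.0511] yaw -0.0101 F [-0.2 -0.1 -1.6] op 0.0853 j6 [ 0.36 -0.8 ]
```

View pics/w1.png

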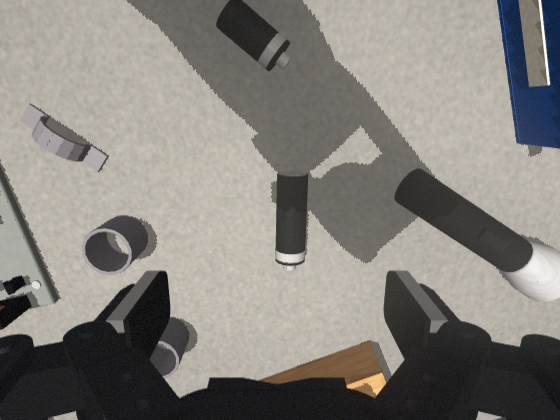

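Run:
```python
from h import *
s,p,R=st();pose=(p,s['tool_rot'])
i=cv2.imread('pics/w1.png')
cv2.imwrite('pics/w1c.png',cv2.resize(i[155:285,250:340],None,fx=4.5,fy=4.5,interpolation=cv2.INTER_CUBIC))
g=i.max(2)
for y in range(180,245,8):
    xs=np.where(g[y,265:320]<50)[0]+265;print(y,xs.min(),xs.max(),end=' | ')
print()
for z in(.017,.034):
  for px in((292,173),(290.5,270),(291.8,212)): print(z,px,np.round(plane(ray('wrist',px,pose),z),4))
```

```text
180 296 307 | 188 295 306 | 196 292 306 | 204 288 306 | 212 305 305 | Traceback (most recent call last):
  File "<stdin>", line 7, in <module>
    return umr_minimum(a, axis, None, out, keepdims, initial, where)
ValueError: zero-size array to reduction operation minimum which has no identity
```

View pics/w1c.png

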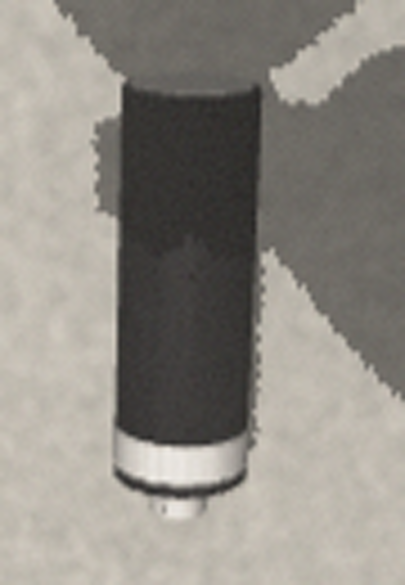

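Run:
```python
from h import *
s,p,R=st();pose=(p,s['tool_rot'])
P=lambda px,z:plane(ray('wrist',px,pose),z)
a=P((292.3,179.5),.018);b=P((290.7,250.5),.018)
f=P((292.4,173.6),.017);t=P((289.6,270.1),.022)
u=(b-a)/np.linalg.norm(b-a);print(u,a,b,'flat',f,'pip',t,np.linalg.norm(f-t),'mid',(f+t)/2)
# width check
print(np.linalg.norm(P((277.1,179.5),.018)-P((307.6,179.5),.018)))
# two-view heights
print(tri(ray('wrist',(289.6,270.1),pose),ray('scene',(374,197.5))),tri(ray('wrist',(289.6,270.1),pose),ray('side',(275.5,166.5))))
print(tri(ray('wrist',(292.4,173.6),pose),ray('scene',(349.5,159.5))),tri(ray('wrist',(292.4,173.6),pose),ray('side',(236,167.2))))
go([*((f+t)/2)[:2],.12],u[:2])
```

```text
[ 0.91420556 -0.40525079  0.        ] [0.57488672 0.24097517 0.018     ] [0.64962654 0.20784436 0.018     ] flat [0.56919612 0.24350511 0.017     ] pip [0.66973547 0.19792331 0.022     ] 0.11050277124145869 mid [0.6194658  0.22071421 0.0195    ]
0.0327869694110755
(array([0.6695078 , 0.1975499 , 0.02157115]), np.float64(0.0005030084801139351)) (array([0.67093169, 0.19723384, 0.01585572]), np.float64(0.0013788662353465644))
(array([0.56867611, 0.24315688, 0.01737346]), np.float64(0.0005766869571020508)) (array([0.57127569, 0.24304439, 0.01271517]), np.float64(0.0013622414141810312))
t 1.37 tcp [0.5668 0.2272 0.2247] zdir [ 0.918 -0.396  0.   ] xdir [-0.002 -0.004 -1.   ] shift [0.1046 0.0154 0.0509] yaw 0.0105 F [-0.1 -0.3 -0.1] op 0.0854 j6 [ 0.36 -0.8 ]
```

```bash
python3 -m pendant '[0.03,0.005,0.0165,0.003,0.03,0.005,0.0165,0.003,0.03,0.005,0.0165,0.004,0.03,0,0,0,0.03,0,0,0,0.02,0,0,0,0,0,0,0,0,0,0,0]'
python3 - <<'E'
from h import *
go([.6195,.2207,.003],[.914,-.405])
cv2.imwrite('pics/w2.png',cams.read_camera('wrist')[:,:,::-1])
E
```

```text
time_s: 2.03
tool_pos: [0.6162, 0.2306, 0.0504]
tool_rot: [0.693, 0.143, 0.692, -0.143]
wrist_force: [-0.5, -0.4, 0.8]
opening: 1.0
t 2.03 tcp [0.6162 0.2306 0.0504] zdir [ 0.918 -0.395  0.002] xdir [ 0.002 -0.001 -1.   ] shift [ 0.0474 -0.0078  0.0068] yaw 0.0105 F [-0.5 -0.4  0.8] op 0.0854 j6 [ 0.34 -0.82]
```

View pics/w2.png

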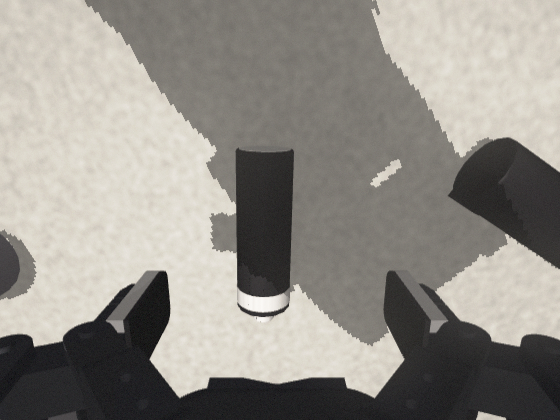

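The cell lies at columns 237–294 and rows 150–320, between the open fingers and about 12 px left of their midline. I'll triangulate it against the first wrist view.

Run:
```python
from h import *
s,p,R=st();pose=(p,s['tool_rot'])
P=lambda px,z:plane(ray('wrist',px,pose),z)
f=P((265.3,150),.02);t=P((263.6,319),.022);print(f,t,np.linalg.norm(f-t),(f+t)/2,(t-f)/np.linalg.norm(t-f))
pose1=(np.array([.5668,.2272,.2247]),[.692,.142,.693,-.144])
print(tri(ray('wrist',(263.6,319),pose),ray('wrist',(289.6,270.1),pose1)))
print(tri(ray('wrist',(265.3,148),pose),ray('wrist',(292.4,173.6),pose1)))
go([*((f+t)/2)[:2],.003],(t-f)[:2])
```

```text
[0.56931677 0.24337687 0.02      ] [0.66776656 0.1988477  0.022     ] 0.10807038562684078 [0.61854167 0.22111229 0.021     ] [ 0.91097841 -0.41203865  0.01850646]
(array([0.673059  , 0.19662472, 0.01328643]), np.float64(0.0004584506684919643))
(array([0.56800791, 0.24405321, 0.02353138]), np.float64(2.0565596139189835e-05))
t 2.08 tcp [0.616  0.2306 0.0505] zdir [ 0.919 -0.395  0.002] xdir [ 0.001 -0.001 -1.   ] shift [ 0.0475 -0.0076  0.006 ] yaw 0.0183 F [-1.8  0.1 -1.1] op 0.0857 j6 [ 0.34 -0.82]
```

```bash
python3 -m pendant '[0.01,-0.004,0.003,0.008,0.012,-0.004,0.003,0.008,0.012,0,0,0,0.008,0,0,0,0.005,0,0,0,0,0,0,0]'; python3 -c "
from h import *
go([.619,.2209,.003],[.9125,-.409])"
```

```text
time_s: 2.58
tool_pos: [0.6219, 0.2223, 0.0054]
tool_rot: [0.695, 0.15, 0.688, -0.147]
wrist_force: [0.4, -0.1, 0.3]
opening: 1.0
t 2.58 tcp [0.6219 0.2223 0.0054] zdir [ 0.912 -0.41   0.009] xdir [ 0.011  0.002 -1.   ] shift [ 0.0024 -0.0025 -0.0021] yaw -0.0014 F [ 0.4 -0.1  0.3] op 0.0854 j6 [ 0.33 -0.82]
```

```bash
python3 -m pendant '[0.002,-0.0025,-0.002,0,0,0,0,0,0,0,0,0]' && python3 -m pendant '[0,0,0,0,0,0,0,0,0,0,0,0,0,0,0,0,0,0,0,0,0,0,0,0,0,0,0,0,0,0,0,0]' 0.025 80; python3 -c "
from h import *
go([.619,.2209,.003],[.9125,-.409])"
```

```text
time_s: 2.83
tool_pos: [0.619, 0.2205, 0.003]
tool_rot: [0.695, 0.15, 0.688, -0.147]
wrist_force: [0.3, 0.6, -0.2]
opening: 1.002
time_s: 3.5
tool_pos: [0.6201, 0.2211, 0.0048]
tool_rot: [0.696, 0.15, 0.687, -0.146]
wrist_force: [0.3, 0.6, -0.7]
opening: 0.29
t 3.5 tcp [0.6201 0.2211 0.0048] zdir [ 0.912 -0.41   0.011] xdir [ 0.013  0.003 -1.   ] shift [ 0.0018 -0.0007 -0.0009] yaw -0.0014 F [ 0.3  0.6 -0.7] op 0.0248 j6 [ 0.33 -0.82]
```

Run:
```python
from h import *
a=cams.read_camera('wrist')[:,:,::-1];b=cams.read_camera('side')[:,:,::-1]
cv2.imwrite('pics/w3.png',a);cv2.imwrite('pics/s3.png',cv2.resize(b[100:250,170:370],None,fx=4,fy=4))
```

```text
(no output)
```

View pics/w3.png

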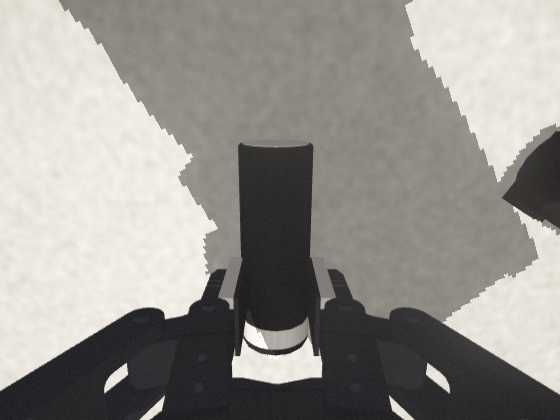

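View pics/s3.png

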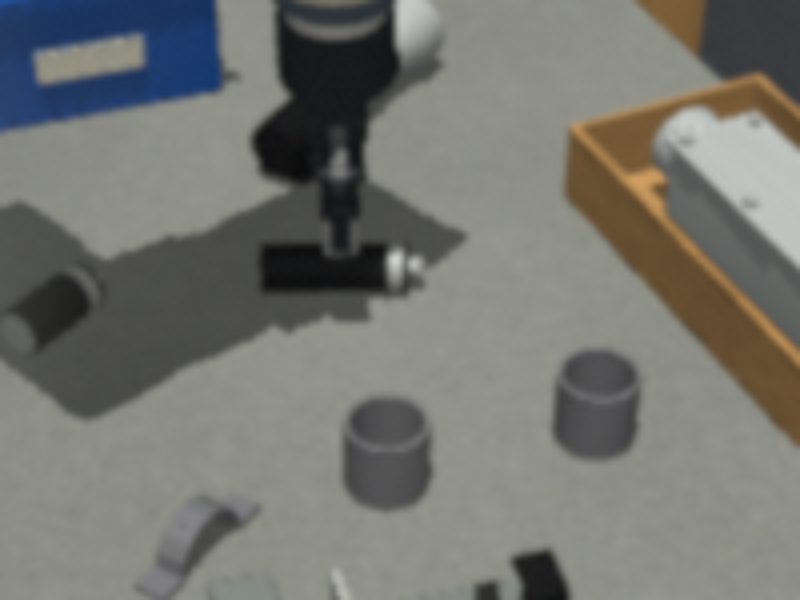

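```bash
python3 -m pendant '[0,0,0,0,0,0,0,0,0,0,0,0,0,0,0,0]' 0.0 80; python3 -m pendant '[-0.01,0,0,0,-0.02,0,0,0,-0.02,0,0,0,-0.02,0,0,0,-0.02,0,0,0,0,0,0,0]'
python3 - <<'E'
from h import *
go([.619,.2209,.003],[.9125,-.409])
b=cams.read_camera('side')[:,:,::-1]
cv2.imwrite('pics/w4.png',cams.read_camera('wrist')[:,:,::-1]);cv2.imwrite('pics/s4.png',cv2.resize(b[100:250,170:370],None,fx=4,fy=4))
E
```

```text
time_s: 3.93
tool_pos: [0.62, 0.2211, 0.0046]
tool_rot: [0.696, 0.15, 0.687, -0.146]
wrist_force: [0.1, 1.0, 0.1]
opening: -0.002
time_s: 4.43
tool_pos: [0.6176, 0.2204, 0.0995]
tool_rot: [0.694, 0.15, 0.688, -0.147]
wrist_force: [1.7, 0.1, 0.2]
opening: 0.003
t 4.43 tcp [0.6176 0.2204 0.0995] zdir [ 0.912 -0.41   0.008] xdir [ 0.009  0.002 -1.   ] shift [0.0965 0.0005 0.0003] yaw -0.0015 F [1.7 0.1 0.2] op 0.0003 j6 [ 0.33 -0.82]
```

View pics/w4.png

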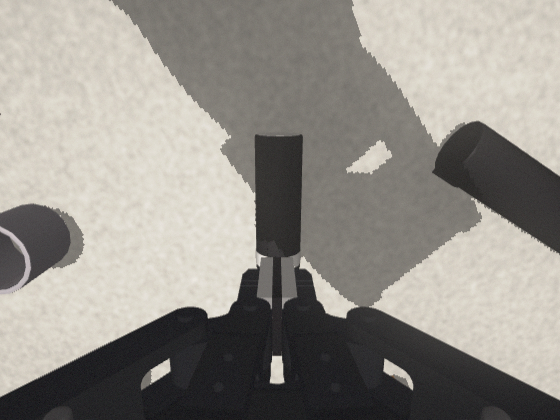

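View pics/s4.png

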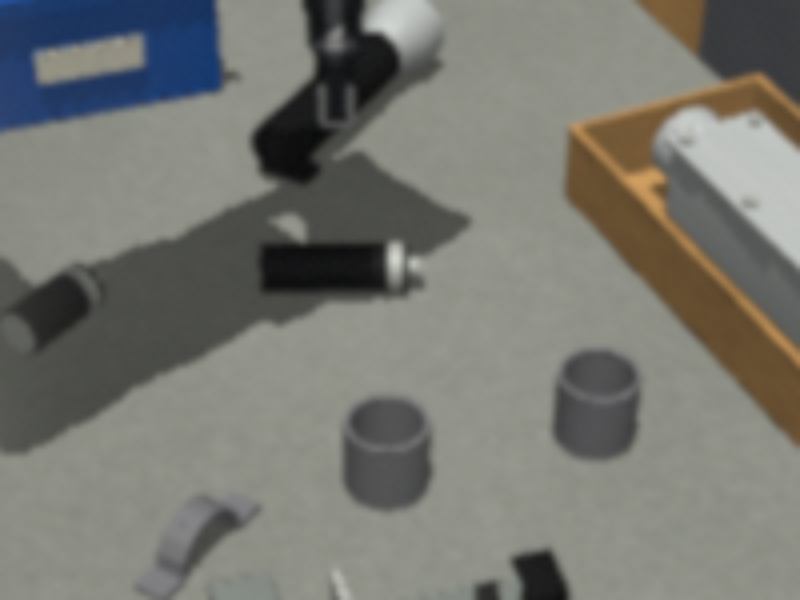

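Run:
```python
from h import *
s,p,R=st();pose=(p,s['tool_rot'])
for d in(0,.0187,.03,.04,.05): print(d,proj('wrist',p-R[:,0]*d,pose),proj('side',p-R[:,0]*d),proj('scene',p-R[:,0]*d))
cv2.imwrite('pics/sc4.png',cv2.resize(cams.read_camera('scene')[100:250,270:470,::-1],None,fx=4,fy=4))
b=cams.read_camera('side')[:,:,::-1];cv2.imwrite('pics/s4b.png',cv2.resize(b[80:190,190:320],None,fx=6,fy=5.4))
```

```text
0 [277.0787447  248.24198006] [253.71210964 142.45497252] [366.46020223 151.00203045]
0.0187 [277.15199162 262.64837145] [253.60335616 136.48600137] [368.13387667 143.96949174]
0.03 [277.20415917 272.90881969] [253.53663492 132.82398441] [369.1790345  139.57788924]
0.04 [277.25655064 283.21330762] [253.47694591 129.54793325] [370.12614233 135.59827868]
0.05 [277.31602428 294.91073544] [253.41664278 126.23817597] [371.09482816 131.52800045]
```

View pics/sc4.png

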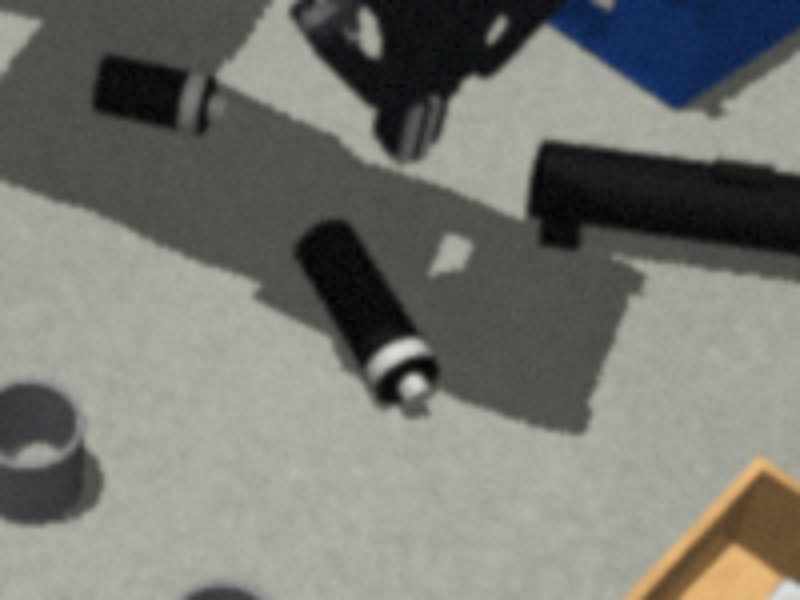

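View pics/s4b.png

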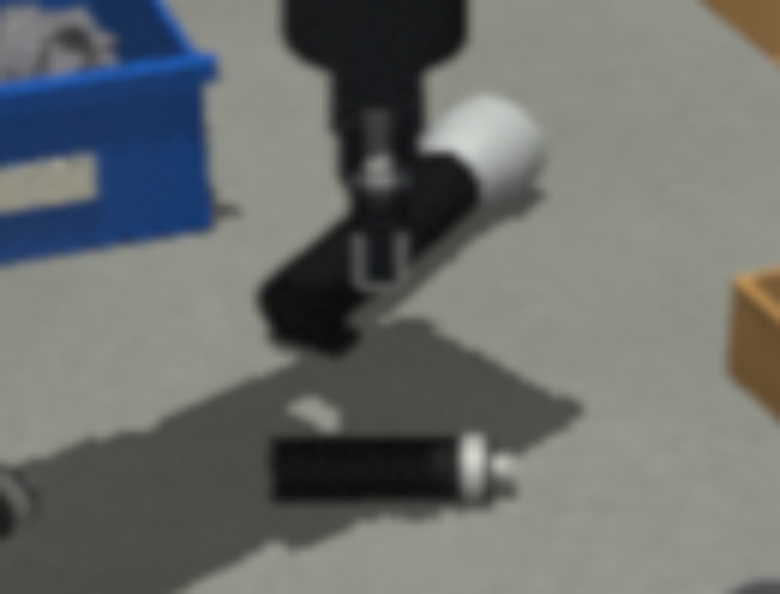

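The grasp missed. The fingers closed above the cell, and the cell hasn't moved: its ends are still at side px (236,167) and (276,166). In both fixed views the fingertips appear higher than the reported TCP, so I'll measure where they really are.

Run:
```python
from h import *
s,p,R=st();pose=(p,s['tool_rot'])
a=(253.3,133.7);b=(270+405/4,100+158/4)
x,g=tri(ray('side',a),ray('scene',b));print('tip',x,g,'in tool',R.T@(x-p))
i=cv2.imread('pics/w4.png');cv2.imwrite('pics/w4c.png',cv2.resize(i[230:400,200:355],None,fx=4,fy=3.5))
for z in(-.011,.011):
  for d in (0,.02,.025,.03,.035):print(z,d,proj('wrist',p+R@np.array([-d,0,z]),pose))
```

```text
tip [0.616577   0.22510505 0.12139716] 0.0014243377320632676 in tool [-0.0273916   0.00627532 -0.00033935]
-0.011 0 [277.08189766 228.34037349]
-0.011 0.02 [277.16259305 241.86092462]
-0.011 0.025 [277.1857365  245.73862136]
-0.011 0.03 [277.21028399 249.85156378]
-0.011 0.035 [277.23636726 254.22182879]
0.011 0 [277.07092729 267.52710878]
0.011 0.02 [277.14763525 284.91108975]
0.011 0.025 [277.16953525 289.87418921]
0.011 0.03 [277.19271548 295.12741969]
0.011 0.035 [277.21729156 300.69698775]
```

View pics/w4c.png

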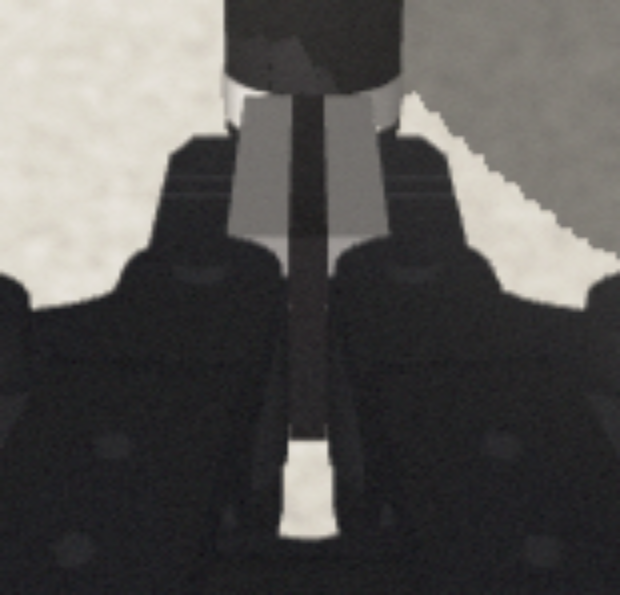

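The side view puts the fingertips about 27–30 mm behind the reported TCP, so they were just above the cell's top. I'll open the gripper and go down step by step, watching the force and the pictures.

```bash
python3 -m pendant '[0,0,0,0,0,0,0,0,0,0,0,0,0,0,0,0,0,0,0,0,0,0,0,0]' 0.0854 80; python3 -m pendant '[0.02,0,0,0,0.02,0,0,0,0.02,0,0,0,0.02,0,0,0,0.012,0,0,0,0.008,0,0,0,0,0,0,0]'
python3 - <<'E'
from h import *
go([.619,.2209,-.026],[.9125,-.409])
b=cams.read_camera('side')[:,:,::-1];cv2.imwrite('pics/s5b.png',cv2.resize(b[80:190,190:320],None,fx=6,fy=5.4))
cv2.imwrite('pics/w5.png',cams.read_camera('wrist')[:,:,::-1])
E
```

```text
time_s: 5.13
tool_pos: [0.6111, 0.2181, 0.0888]
tool_rot: [0.689, 0.147, 0.693, -0.15]
wrist_force: [0.8, 0.4, 0.3]
opening: 0.851
time_s: 5.72
tool_pos: [0.613, 0.2186, -0.0137]
tool_rot: [0.691, 0.148, 0.692, -0.149]
wrist_force: [-0.8, 0.1, 0.5]
opening: 1.001
t 5.72 tcp [ 0.613   0.2186 -0.0137] zdir [ 0.912 -0.41  -0.001] xdir [-0.002 -0.002 -1.   ] shift [0.0123 0.0046 0.0046] yaw -0.0015 F [-0.8  0.1  0.5] op 0.0855 j6 [ 0.32 -0.82]
```

View pics/s5b.png

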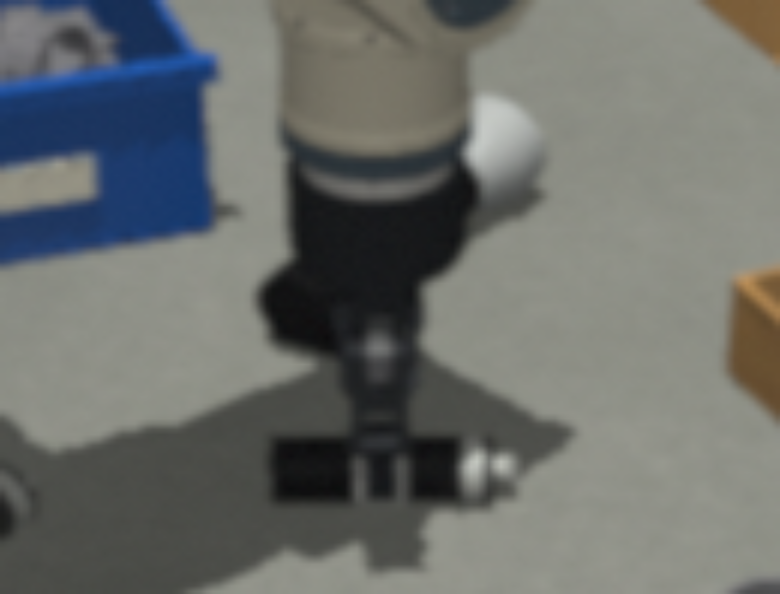

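View pics/w5.png

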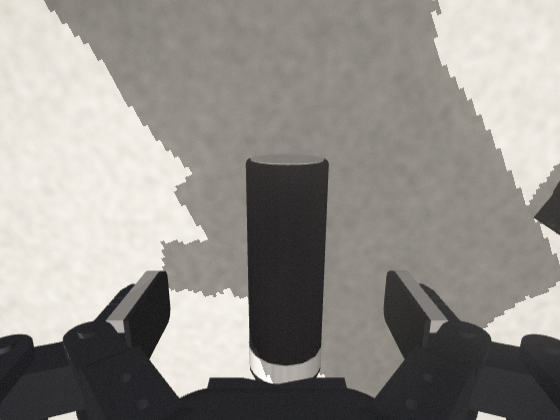

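```bash
python3 -m pendant '[0.004,0.005,0.0045,0,0.004,0,0,0,0,0,0,0,0,0,0,0]'
python3 - <<'E'
from h import *
go([.619,.2209,-.026],[.9125,-.409])
s,p,R=st()
b=cams.read_camera('side')[:,:,::-1];cv2.imwrite('pics/s6b.png',cv2.resize(b[130:190,220:290],None,fx=10,fy=10))
for y in(.0425,.05):
  for z in(-.011,.011):
    for d in(.03,.04,.05): print(y,z,d,[(np.round(proj('side',p+R@np.array([-d,q*y,z]))-[220,130],1)*10) for q in(1,)])
E
```

```text
time_s: 6.15
tool_pos: [0.6242, 0.2231, -0.0167]
tool_rot: [0.694, 0.149, 0.689, -0.148]
wrist_force: [-0.4, 0.1, 0.4]
opening: 1.0
t 6.15 tcp [ 0.6242  0.2231 -0.0167] zdir [ 0.912 -0.41   0.006] xdir [ 0.007  0.001 -1.   ] shift [ 0.0092 -0.0042 -0.0039] yaw -0.0015 F [-0.4  0.1  0.4] op 0.0854 j6 [ 0.33 -0.82]
0.0425 -0.011 0.03 [array([321., 269.])]
0.0425 -0.011 0.04 [array([321., 240.])]
0.0425 -0.011 0.05 [array([320., 210.])]
0.0425 0.011 0.03 [array([400., 268.])]
0.0425 0.011 0.04 [array([400., 239.])]
0.0425 0.011 0.05 [array([400., 209.])]
0.05 -0.011 0.03 [array([321., 252.])]
0.05 -0.011 0.04 [array([320., 223.])]
0.05 -0.011 0.05 [array([320., 194.])]
0.05 0.011 0.03 [array([400., 251.])]
0.05 0.011 0.04 [array([400., 222.])]
0.05 0.011 0.05 [array([399., 193.])]
```

View pics/s6b.png

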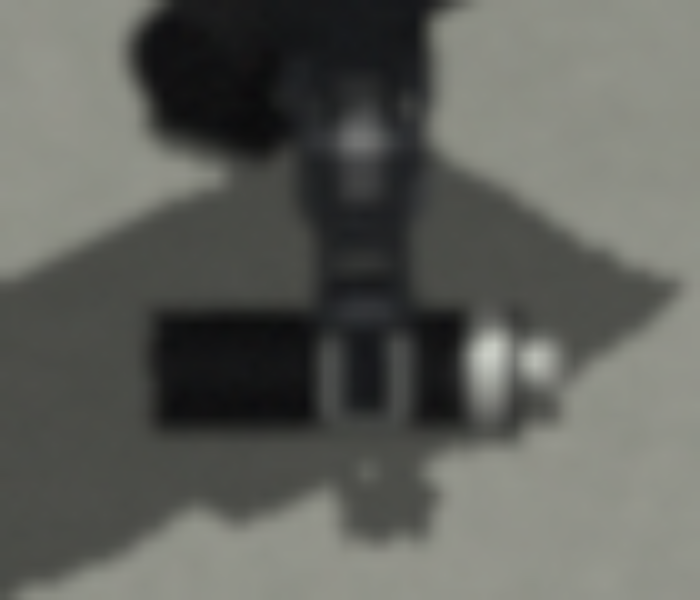

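```bash
python3 -m pendant '[0.005,-0.004,-0.004,0,0.005,0,0,0,0,0,0,0]'; python3 -c "
from h import *
go([.619,.2209,-.027],[.9125,-.409])"
```

```text
time_s: 6.45
tool_pos: [0.6188, 0.2211, -0.0266]
tool_rot: [0.694, 0.15, 0.689, -0.147]
wrist_force: [-0.7, -0.8, 0.4]
opening: 1.0
t 6.45 tcp [ 0.6188  0.2211 -0.0266] zdir [ 0.912 -0.41   0.007] xdir [ 0.008  0.001 -1.   ] shift [ 0.0004 -0.0001  0.0003] yaw -0.0015 F [-0.7 -0.8  0.4] op 0.0854 j6 [ 0.33 -0.82]
```

```bash
python3 -m pendant '[0,0,0,0,0,0,0,0,0,0,0,0,0,0,0,0,0,0,0,0,0,0,0,0,0,0,0,0,0,0,0,0]' 0.0 80;  python3 -c "
from h import *
go([.619,.2209,-.027],[.9125,-.409])"
```

```text
time_s: 7.12
tool_pos: [0.6182, 0.2207, -0.0268]
tool_rot: [0.694, 0.149, 0.689, -0.148]
wrist_force: [-0.3, 0.2, 1.3]
opening: 0.366
t 7.12 tcp [ 0.6182  0.2207 -0.0268] zdir [ 0.912 -0.41   0.006] xdir [ 0.007  0.001 -1.   ] shift [0.0002 0.0005 0.0007] yaw -0.0015 F [-0.3  0.2  1.3] op 0.0313 j6 [ 0.33 -0.82]
```

```bash
python3 -m pendant '[-0.01,0,0,0,-0.02,0,0,0,-0.03,0,0,0,-0.04,0,0,0,-0.04,0,0,0,-0.04,0,0,0,-0.02,0,0,0,0,0,0,0]';  python3 - <<'E'
from h import *
go([.46,-.02,.2],[.983,-.18])
b=cams.read_camera('side')[:,:,::-1];cv2.imwrite('pics/s7.png',b)
E
```

```text
time_s: 7.78
tool_pos: [0.6131, 0.2194, 0.1809]
tool_rot: [0.691, 0.147, 0.692, -0.149]
wrist_force: [0.4, 0.9, -1.7]
opening: 0.37
t 7.78 tcp [0.6131 0.2194 0.1809] zdir [ 0.912 -0.41  -0.002] xdir [-0.003 -0.002 -1.   ] shift [-0.0181 -0.2812 -0.0414] yaw -0.2417 F [ 0.4  0.9 -1.7] op 0.0316 j6 [ 0.33 -0.82]
```

View pics/s7.png

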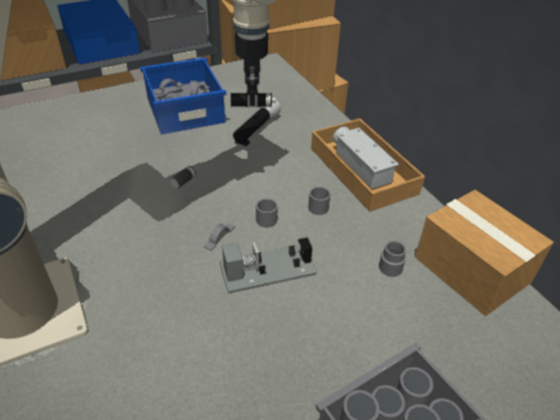

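The cell is lifted, held level at about (252,99) in the side view. Next I'll move to look at the cradle from beside it.

```bash
python3 -m pendant '[0,-0.035,-0.005,-0.03,0,-0.035,-0.005,-0.03,0,-0.035,-0.005,-0.03,0,-0.035,-0.005,-0.03,0,-0.035,-0.005,-0.03,0,-0.035,-0.005,-0.03,0,-0.035,-0.01,-0.03,0,-0.02,-0.01,-0.03]' >/dev/null; python3 -m pendant '[0,0,0,0,0,0,0,0]';  python3 - <<'E'
from h import *
go([.46,-.02,.2],[.983,-.18])
cv2.imwrite('pics/w8.png',cams.read_camera('wrist')[:,:,::-1])
E
```

```text
time_s: 8.67
tool_pos: [0.4619, -0.0252, 0.1618]
tool_rot: [0.693, 0.057, 0.716, -0.061]
wrist_force: [0.3, -0.4, -2.7]
opening: 0.367
t 8.67 tcp [ 0.4619 -0.0252  0.1618] zdir [ 0.986 -0.166 -0.031] xdir [-0.032 -0.002 -0.999] shift [-0.0381  0.0045 -0.0039] yaw 0.0141 F [ 0.3 -0.4 -2.7] op 0.0313 j6 [-0.08 -1.48]
```

View pics/w8.png

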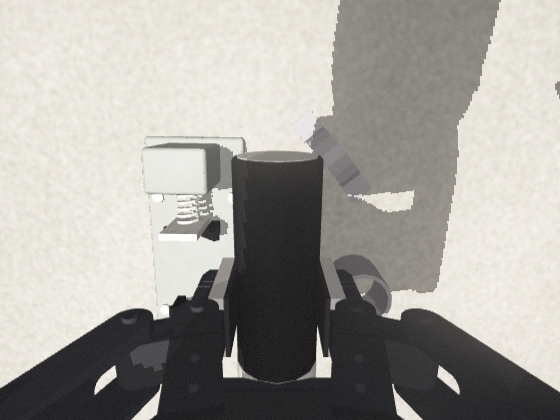

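```bash
python3 -m pendant '[-0.025,0.01,-0.01,0,-0.025,0.01,-0.01,0,-0.025,0.01,-0.01,0,-0.025,0.01,-0.01,0,-0.02,0.01,0,0,0,0,0,0,0,0,0,0]';  python3 - <<'E'
from h import *
go([.46,-.02,.2],[.983,-.18])
cv2.imwrite('pics/w9.png',cams.read_camera('wrist')[:,:,::-1])
E
```

```text
time_s: 9.3
tool_pos: [0.4332, 0.0388, 0.2807]
tool_rot: [0.689, 0.056, 0.72, -0.059]
wrist_force: [-0.8, 0.5, -2.7]
opening: 0.372
t 9.3 tcp [0.4332 0.0388 0.2807] zdir [ 0.986 -0.162 -0.044] xdir [-0.045 -0.    -0.999] shift [ 0.0794 -0.0531  0.0395] yaw 0.0181 F [-0.8  0.5 -2.7] op 0.0317 j6 [ 0.06 -1.35]
```

View pics/w9.png

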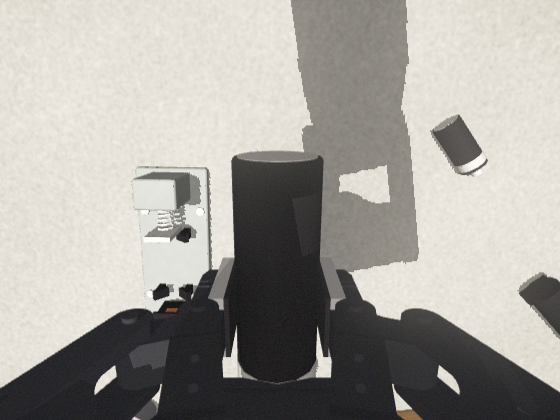

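Run:
```python
import cv2
i=cv2.imread('pics/w9.png');cv2.imwrite('pics/w9c.png',cv2.resize(i[155:325,120:230],None,fx=5,fy=3.5*1,interpolation=cv2.INTER_CUBIC))
```

```text
(no output)
```

View pics/w9c.png

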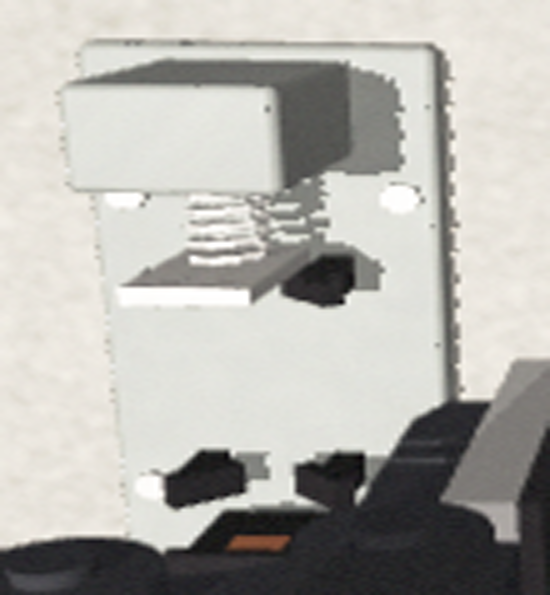

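Run:
```python
from h import *
s,p,R=st();pose=(p,s['tool_rot'])
C=lambda x,y:(120+x/5,155+y/3.5)
P=lambda px,z:plane(ray('wrist',px,pose),z)[:2]
rl,rr=P(C(83,42),.012),P(C(437,43),.012);ll,lr=P(C(130,535),.012),P(C(448,390),.012)
print('rear',rl,rr,np.linalg.norm(rl-rr));print('edges dir',(rl-ll)/np.linalg.norm(rl-ll),(rr-lr)/np.linalg.norm(rr-lr))
hl,hr=P(C(72,190),.078),P(C(272,192),.078);print('housing front',hl,hr,np.linalg.norm(hl-hr))
kl,kr=P(C(62,85),.078),P(C(270,85),.078);print('housing rear',kl,kr,np.linalg.norm(hl-kl))
pl,pr=P(C(122,304),.078),P(C(252,303),.078);print('pusher',pl,pr,np.linalg.norm(pl-pr))
u=np.array([-.983,.18])
for n,m,x in(('rear',(rl+rr)/2,.125),('hf',(hl+hr)/2,.085),('hr',(kl+kr)/2,.12),('push',(pl+pr)/2,.049)): print(n,m, 'origin',m-u/np.linalg.norm(u)*x)
w=np.array([1,0])
print('axes angles',[np.degrees(np.arctan2(*(d[::-1]))) for d in((rl-ll),(rr-lr))], [np.degrees(np.arctan2(*((a-b)[::-1])))+90 for a,b in((rr,rl),(hr,hl),(pr,pl))])
```

```text
rear [ 0.39126005 -0.1322309 ] [ 0.40587261 -0.04550563] 0.08794771209282802
edges dir [-0.98282044  0.18456432] [-0.98287907  0.18425183]
housing front [ 0.43273604 -0.11936485] [ 0.44039475 -0.07647813] 0.043565200739772166
housing rear [ 0.40048887 -0.11320016] [ 0.40769226 -0.06931063] 0.032831136899412285
pusher [ 0.47060703 -0.11772581] [ 0.47493681 -0.08907086] 0.02898021950855834
rear [ 0.39856633 -0.08886826] origin [ 0.52152196 -0.11138303]
hf [ 0.4365654  -0.09792149] origin [ 0.52017522 -0.11323153]
hr [ 0.40409057 -0.09125539] origin [ 0.52212797 -0.11286957]
push [ 0.47277192 -0.10339833] origin [ 0.52097053 -0.11222412]
axes angles [np.float64(169.36426778904783), np.float64(169.38248461130522)] [np.float64(170.43591947277955), np.float64(169.8748517850199), np.float64(171.4075708049274)]
```

```bash
python3 -c "
from h import *
go([.533,-.1146,.09],[.983,-.184])"; python3 -m pendant '[0,-0.035,0.025,0.005,0,-0.035,0.025,0.005,0,-0.035,0.02,0.005,0,-0.035,0.02,0.005,0.02,0,0,0,0.02,0,0,0,0.02,0,0,0,0,0,0,0]';  python3 - <<'E'
from h import *
go([.533,-.1146,.09],[.983,-.184])
E
```

```text
t 9.35 tcp [0.4334 0.0387 0.2806] zdir [ 0.986 -0.163 -0.044] xdir [-0.044 -0.    -0.999] shift [ 0.186  -0.1337  0.1315] yaw 0.0216 F [ 0.   0.2 -2.3] op 0.0313 j6 [ 0.06 -1.35]
time_s: 10.02
tool_pos: [0.4942, -0.1216, 0.2006]
tool_rot: [0.683, 0.063, 0.725, -0.065]
wrist_force: [-1.0, 0.2, -3.1]
opening: 0.37
t 10.02 tcp [ 0.4942 -0.1216  0.2006] zdir [ 0.982 -0.18  -0.059] xdir [-0.06   0.002 -0.998] shift [0.1081 0.0147 0.0434] yaw 0.0045 F [-1.   0.2 -3.1] op 0.0316 j6 [-0.26 -1.64]
```

```bash
python3 -m pendant '[0.01,0.004,0.01,0,0.01,0.004,0.01,0,0.01,0.004,0.01,0,0.01,0.003,0.01,0,0,0,0,0,0,0,0,0]';  python3 - <<'E'
from h import *
go([.533,-.1146,.09],[.983,-.184]);print(bot.get_state()['joint_pos'])
E
python3 -m pendant '[0.01,0,0,0,0.01,0,0,0,0.01,0,0,0,0.01,0,0,0,0,0,0,0,0,0,0,0]';  python3 - <<'E'
from h import *
go([.533,-.1146,.09],[.983,-.184]);print(bot.get_state()['joint_pos'])
E
```

```text
time_s: 10.52
tool_pos: [0.5309, -0.114, 0.1503]
tool_rot: [0.678, 0.064, 0.73, -0.065]
wrist_force: [0.2, 0.5, -2.2]
opening: 0.366
t 10.52 tcp [ 0.5309 -0.114   0.1503] zdir [ 0.981 -0.181 -0.073] xdir [-0.074  0.005 -0.997] shift [0.06   0.0002 0.0066] yaw 0.0035 F [ 0.2  0.5 -2.2] op 0.0313 j6 [-0.23 -1.61]
[-0.22630855  0.39785211  1.79374297 -0.01328511  1.02293182 -1.60790838]
time_s: 11.02
tool_pos: [0.5258, -0.1139, 0.1075]
tool_rot: [0.677, 0.064, 0.73, -0.065]
wrist_force: [0.3, 0.6, -1.5]
opening: 0.368
t 11.02 tcp [ 0.5258 -0.1139  0.1075] zdir [ 0.981 -0.181 -0.074] xdir [-0.074  0.005 -0.997] shift [0.0169 0.0008 0.0084] yaw 0.0035 F [ 0.3  0.6 -1.5] op 0.0315 j6 [-0.23 -1.61]
[-0.2281649   0.45224984  1.83002976 -0.01458938  0.93288526 -1.60801836]
```

```bash
python3 -m pendant '[0,0,-0.02,0,0,0,-0.02,0,0,0,0,0]';  python3 - <<'E'
from h import *
go([.533,-.1146,.09],[.983,-.184])
E
python3 -m pendant '[0,0,-0.01,0,0,0,-0.01,0,0,0,-0.01,0,0,0,-0.01,0,0,0,0,0]';  python3 - <<'E'
from h import *
go([.533,-.1146,.09],[.983,-.184])
E
```

```text
time_s: 11.27
tool_pos: [0.4858, -0.1067, 0.1102]
tool_rot: [0.677, 0.064, 0.73, -0.065]
wrist_force: [-0.9, -0.9, -2.9]
opening: 0.367
t 11.27 tcp [ 0.4858 -0.1067  0.1102] zdir [ 0.981 -0.181 -0.074] xdir [-0.074  0.005 -0.997] shift [0.0166 0.001  0.0492] yaw 0.0033 F [-0.9 -0.9 -2.9] op 0.0313 j6 [-0.23 -1.61]
time_s: 11.68
tool_pos: [0.4457, -0.0995, 0.1148]
tool_rot: [0.679, 0.064, 0.729, -0.065]
wrist_force: [-0.6, 0.5, -2.4]
opening: 0.364
t 11.68 tcp [ 0.4457 -0.0995  0.1148] zdir [ 0.981 -0.181 -0.07 ] xdir [-0.07   0.004 -0.998] shift [0.0186 0.0012 0.0901] yaw 0.0031 F [-0.6  0.5 -2.4] op 0.0311 j6 [-0.24 -1.61]
```

```bash
cat > q.py <<'E'
from h import *
go([.533,-.1146,.09],[.983,-.184])
E
python3 -m pendant '[-0.03,0,0,0,0,0,0,0,0.03,0,0,0,0,0,0,0]'; python3 q.py;python3 -m pendant '[0,0.02,0,0,0,0,0,0,0,-0.02,0,0,0,0,0,0]'; python3 q.py; python3 -m pendant '[0,0,0.02,0,0,0,0,0,0,0,-0.02,0,0,0,0,0]'; python3 q.py
```

```text
time_s: 12.02
tool_pos: [0.4475, -0.1, 0.1168]
tool_rot: [0.681, 0.063, 0.727, -0.065]
wrist_force: [-1.6, -1.1, -2.5]
opening: 0.368
t 12.02 tcp [ 0.4475 -0.1     0.1168] zdir [ 0.981 -0.181 -0.064] xdir [-0.065  0.003 -0.998] shift [0.0211 0.0014 0.0883] yaw 0.003 F [-1.6 -1.1 -2.5] op 0.0314 j6 [-0.24 -1.61]
time_s: 12.35
tool_pos: [0.4488, -0.0998, 0.118]
tool_rot: [0.681, 0.063, 0.727, -0.065]
wrist_force: [0.3, -0.4, -2.8]
opening: 0.367
t 12.35 tcp [ 0.4488 -0.0998  0.118 ] zdir [ 0.982 -0.18  -0.065] xdir [-0.065  0.003 -0.998] shift [0.0224 0.0008 0.0871] yaw 0.0046 F [ 0.3 -0.4 -2.8] op 0.0313 j6 [-0.24 -1.61]
time_s: 12.68
tool_pos: [0.4504, -0.1007, 0.1198]
tool_rot: [0.681, 0.063, 0.727, -0.065]
wrist_force: [-0.8, -0.2, -2.8]
opening: 0.372
t 12.68 tcp [ 0.4504 -0.1007  0.1198] zdir [ 0.981 -0.181 -0.064] xdir [-0.064  0.003 -0.998] shift [0.0244 0.0016 0.0855] yaw 0.0028 F [-0.8 -0.2 -2.8] op 0.0317 j6 [-0.24 -1.61]
```

```bash
python3 -m pendant '[-0.04,0,0,0,0,0,0,0,0.04,0,0,0,0,0,0,0,-0.04,0,0,0,0,0,0,0,0.04,0,0,0,0,0,0,0]'; python3 q.py
```

```text
time_s: 13.35
tool_pos: [0.4545, -0.1012, 0.1266]
tool_rot: [0.683, 0.063, 0.725, -0.066]
wrist_force: [-1.6, 0.4, -3.6]
opening: 0.371
t 13.35 tcp [ 0.4545 -0.1012  0.1266] zdir [ 0.981 -0.182 -0.059] xdir [-0.06   0.002 -0.998] shift [0.0318 0.0014 0.0816] yaw 0.0021 F [-1.6  0.4 -3.6] op 0.0317 j6 [-0.24 -1.61]
```

```bash
cat >> h.py <<'E'
O=np.array([.5212,-.1124,0]);U=np.array([-.983,.184,0]);U/=np.linalg.norm(U);V=np.cross([0,0,1],U)
def cell():
    s,p,R=st();c=p-.0438*R[:,0]+.0007*R[:,2];z=R[:,2]
    f=lambda X:np.round(1000*np.array([(X-O)@U,(X-O)@V,X[2]]),1)
    F,T=c-.055*z,c+.055*z
    print('t',round(float(s['time_s']),2),'cell c',f(c),'flat',f(F),'pip',f(T),'xdir',np.round(R[:,0],3),'F',np.round(s['wrist_force'],1),'op',round(float(s['opening']),3))
    c2=R.T@U;print('yaw to go',round(float(np.arctan2(c2[1],-c2[2])),3));return c,F,T,s,p,R
E
cat > q.py <<'E'
from h import *
cell()
E
python3 q.py;  python3 -m pendant '[0.006,0.0005,0.02,0.002,0.006,0,0.02,0,0.006,0,0.02,0,0.004,0,0.012,0,0,0,0,0,0,0,0,0]'; python3 q.py
```

```text
t 13.35 cell c [ 64.3   0.9 170.3] flat [119.2   1.  173.6] pip [  9.4   0.8 167.1] xdir [-0.06   0.002 -0.998] F [-1.6  0.4 -3.6] op 0.371
yaw to go 0.002
time_s: 13.85
tool_pos: [0.5282, -0.1144, 0.1086]
tool_rot: [0.683, 0.064, 0.725, -0.067]
wrist_force: [-0.3, -0.4, -1.5]
opening: 0.365
t 13.85 cell c [-10.5   0.3 152.3] flat [ 44.4   0.2 155.6] pip [-65.4   0.3 149. ] xdir [-0.06   0.002 -0.998] F [-0.3 -0.4 -1.5] op 0.365
yaw to go -0.0
```

Tilt is unchanged and the lateral error is about 0. I'll look from all three cameras before going down.

Run:
```python
from h import *
c,F,T,s,p,R=cell();pose=(p,s['tool_rot'])
for n in('side','scene'): print(n,'pred flat,pip',proj(n,F),proj(n,T),'seat',proj(n,O+[0,0,.042]),'lip',proj(n,O-.048*U+[0,0,.06]))
b=cams.read_camera('side')[:,:,::-1];a=cams.read_camera('scene')[:,:,::-1]
cv2.imwrite('pics/f1.png',np.hstack([cv2.resize(a[150:300,140:260],None,fx=3.3,fy=3.3,interpolation=2),cv2.resize(b[180:330,210:330],None,fx=3.3,fy=3.3,interpolation=2)]))
cv2.imwrite('pics/w10.png',cams.read_camera('wrist')[:,:,::-1])
```

```text
t 13.85 cell c [-10.5   0.3 152.3] flat [ 44.4   0.2 155.6] pip [-65.4   0.3 149. ] xdir [-0.06   0.002 -0.998] F [-0.3 -0.4 -1.5] op 0.365
yaw to go -0.0
side pred flat,pip [258.12307873 219.04873853] [309.47135817 212.05945949] seat [278.02771073 253.10249845] lip [299.33188848 243.30038173]
scene pred flat,pip [175.81265106 183.25101525] [207.9116255 234.4796861] seat [200.453804   239.73260893] lip [211.48614589 254.81404948]
```

View pics/f1.png

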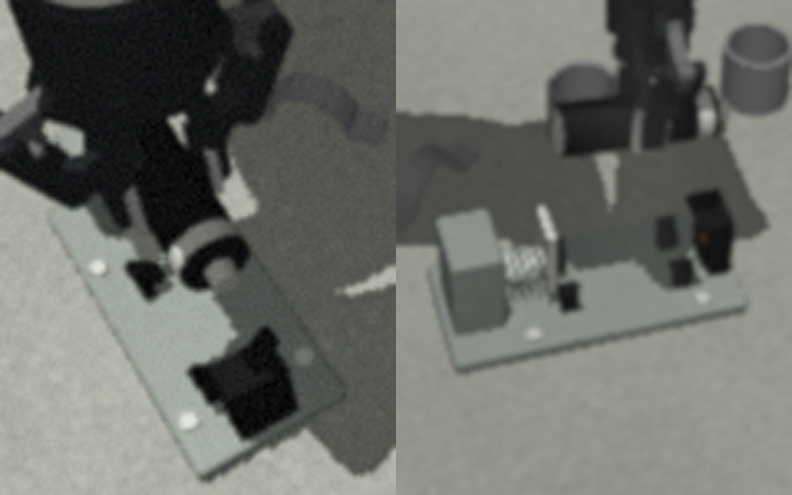

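View pics/w10.png

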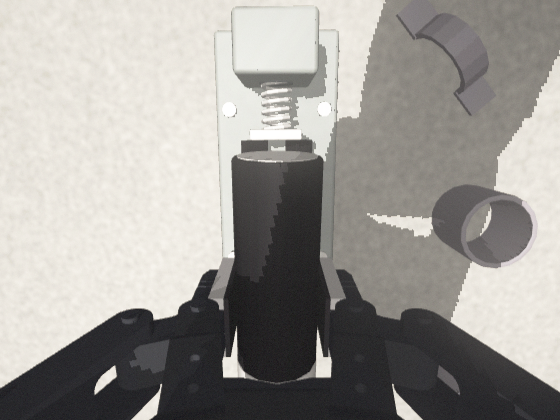

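Run:
```python
from h import *
for n in('side','scene'):
  o=(210,180) if n=='side' else (140,150)
  f=lambda X:np.round((proj(n,X)-o)*3.3+([396,0] if n=='side' else [0,0]))
  for nm,x,y,z in(('pushtop+',49,15,78),('pushtop-',49,-15,78),('lip+',-48,17,60),('lip-',-48,-17,60),('plate--',-75,-45,12),('plate-+',-75,45,12),('plate+-',125,-45,12),('plate++',125,45,12),('hous+-',85,-24,78),('hous++',120,24,78)):
    print(n,nm,f(O+(x*U+y*V)/1000+[0,0,z/1000]))
```

```text
side pushtop+ [554. 234.]
side pushtop- [543. 201.]
side lip+ [699. 227.]
side lip- [683. 191.]
side plate-- [704. 204.]
side plate-+ [747. 299.]
side plate+- [424. 259.]
side plate++ [451. 361.]
side hous+- [485. 202.]
side hous++ [447. 266.]
scene pushtop+ [121. 208.]
scene pushtop- [172. 183.]
scene lip+ [206. 362.]
scene lip- [265. 330.]
scene plate-- [347. 385.]
scene plate-+ [196. 471.]
scene plate+- [182. 140.]
scene plate++ [ 45. 206.]
scene hous+- [158. 131.]
scene hous++ [ 52. 128.]
```

```bash
python3 -m pendant '[0.015,0,-0.002,0,0.015,0,-0.001,0,0.015,0,-0.001,0,0.012,0,-0.001,0,0,0,0,0,0,0,0,0]'
python3 - <<'E'
from h import *
c,F,T,s,p,R=cell()
b=cams.read_camera('side')[:,:,::-1];a=cams.read_camera('scene')[:,:,::-1]
cv2.imwrite('pics/f2.png',np.hstack([cv2.resize(a[180:300,150:260],None,fx=3.6,fy=3.6,interpolation=2),cv2.resize(b[200:320,210:320],None,fx=3.6,fy=3.6,interpolation=2)]))
E
```

```text
time_s: 14.5
tool_pos: [0.516, -0.1127, 0.0549]
tool_rot: [0.683, 0.064, 0.724, -0.067]
wrist_force: [-0.2, 0.4, -2.2]
opening: 0.368
t 14.5 cell c [ 1.8  0.8 98.6] flat [ 56.7   0.8 101.7] pip [-53.1   0.9  95.4] xdir [-0.058  0.002 -0.998] F [-0.2  0.4 -2.2] op 0.368
yaw to go -0.0
```

View pics/f2.png

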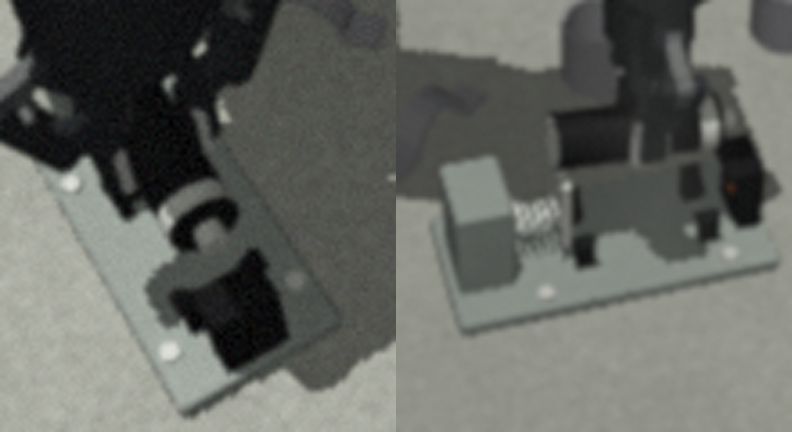

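```bash
python3 -m pendant '[0,-0.0005,0.006,0,0,0,0.006,0,0.003,0,0.003,0,0,0,0,0,0,0,0,0]'; python3 q.py
```

```text
time_s: 15.02
tool_pos: [0.5355, -0.1171, 0.0544]
tool_rot: [0.686, 0.064, 0.722, -0.067]
wrist_force: [-1.2, 0.4, -2.6]
opening: 0.368
t 15.02 cell c [-17.8   1.6  98.1] flat [ 37.1   1.5 100.9] pip [-72.8   1.6  95.4] xdir [-0.051  0.    -0.999] F [-1.2  0.4 -2.6] op 0.368
yaw to go -0.001
```

```bash
python3 -m pendant '[0.006,0,0.001,0,0.005,0,0.001,0,0,0,0,0,0,0,0,0]'
python3 - <<'E'
from h import *
c,F,T,s,p,R=cell()
b=cams.read_camera('side')[:,:,::-1];a=cams.read_camera('scene')[:,:,::-1]
cv2.imwrite('pics/f3.png',np.hstack([cv2.resize(a[180:300,150:260],None,fx=3.6,fy=3.6,interpolation=2),cv2.resize(b[200:320,210:320],None,fx=3.6,fy=3.6,interpolation=2)]))
E
```

```text
time_s: 15.35
tool_pos: [0.5369, -0.1174, 0.042]
tool_rot: [0.686, 0.064, 0.722, -0.067]
wrist_force: [-0.0, -0.4, -2.1]
opening: 0.366
t 15.35 cell c [-19.3   1.6  85.7] flat [35.6  1.6 88.5] pip [-74.2   1.7  82.9] xdir [-0.051  0.    -0.999] F [-0.  -0.4 -2.1] op 0.366
yaw to go -0.0
```

View pics/f3.png

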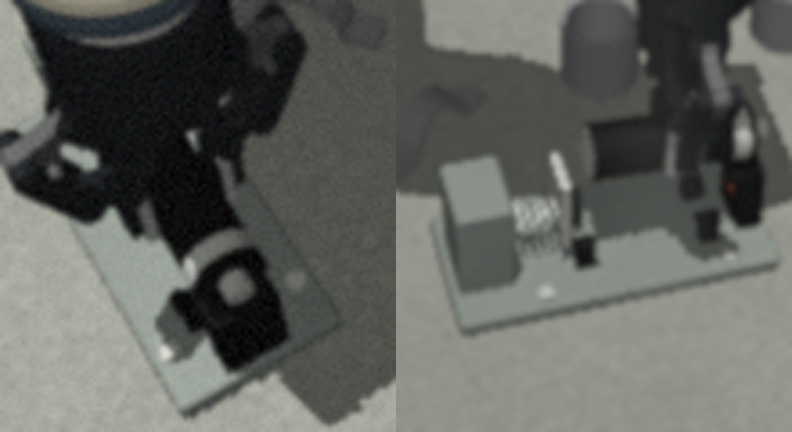

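```bash
python3 -m pendant '[0.002,0.0015,-0.006,0,0.001,0,-0.005,0,0,0,-0.003,0,0,0,0,0]'; python3 q.py
```

```text
time_s: 15.78
tool_pos: [0.5234, -0.1133, 0.0401]
tool_rot: [0.687, 0.064, 0.721, -0.067]
wrist_force: [3.0, -0.8, -3.2]
opening: 0.365
t 15.78 cell c [-5.1  0.  83.8] flat [49.9  0.  86.4] pip [-60.    0.1  81.2] xdir [-0.048 -0.001 -0.999] F [ 3.  -0.8 -3.2] op 0.365
yaw to go -0.0
```

```bash
python3 -m pendant '[0,0,-0.005,0,0,0,-0.003,0,0,0,0,0]'; python3 q.py
```

```text
time_s: 16.03
tool_pos: [0.5192, -0.1125, 0.0416]
tool_rot: [0.69, 0.063, 0.717, -0.068]
wrist_force: [4.6, -1.6, -4.6]
opening: 0.369
t 16.03 cell c [-0.4  0.1 85.4] flat [54.5  0.1 87.4] pip [-55.4   0.1  83.3] xdir [-0.039 -0.002 -0.999] F [ 4.6 -1.6 -4.6] op 0.369
yaw to go -0.0
```

```bash
python3 -m pendant '[0.004,0,-0.003,0,0.004,0,-0.003,0,0.003,0,-0.003,0,0,0,0,0]'; python3 q.py
```

```text
time_s: 16.37
tool_pos: [0.5176, -0.1126, 0.0342]
tool_rot: [0.696, 0.063, 0.712, -0.068]
wrist_force: [5.4, -0.7, -2.4]
opening: 0.367
t 16.37 cell c [ 1.9  0.4 78. ] flat [56.8  0.4 79.2] pip [-53.1   0.5  76.8] xdir [-0.024 -0.006 -1.   ] F [ 5.4 -0.7 -2.4] op 0.367
yaw to go -0.001
```

```bash
python3 -m pendant '[0.003,0,-0.008,0,0.003,0,-0.008,0,0,0,-0.003,0]'; python3 q.py
```

```text
time_s: 16.62
tool_pos: [0.5087, -0.1112, 0.0322]
tool_rot: [0.703, 0.062, 0.705, -0.069]
wrist_force: [9.7, -0.5, -1.7]
opening: 0.365
t 16.62 cell c [11.7  0.7 76. ] flat [66.7  0.6 76.1] pip [-43.3   0.7  75.8] xdir [-0.005 -0.01  -1.   ] F [ 9.7 -0.5 -1.7] op 0.365
yaw to go -0.001
```

```bash
python3 -m pendant '[0.006,0.0005,-0.001,0,0.006,0,-0.002,0,0.006,0,-0.002,0]'
python3 - <<'E'
from h import *
c,F,T,s,p,R=cell()
b=cams.read_camera('side')[:,:,::-1];a=cams.read_camera('scene')[:,:,::-1]
cv2.imwrite('pics/f4.png',np.hstack([cv2.resize(a[180:300,150:260],None,fx=3.6,fy=3.6,interpolation=2),cv2.resize(b[200:320,210:320],None,fx=3.6,fy=3.6,interpolation=2)]))
cell()
E
```

```text
time_s: 16.87
tool_pos: [0.5141, -0.1124, 0.019]
tool_rot: [0.71, 0.061, 0.698, -0.07]
wrist_force: [2.1, 0.3, 6.4]
opening: 0.372
t 16.87 cell c [ 7.1  0.8 62.8] flat [62.1  0.8 61.9] pip [-47.9   0.8  63.8] xdir [ 0.015 -0.015 -1.   ] F [2.1 0.3 6.4] op 0.372
yaw to go -0.0
t 16.97 cell c [ 7.6  0.8 62.1] flat [62.5  0.8 61.2] pip [-47.4   0.8  63. ] xdir [ 0.014 -0.014 -1.   ] F [ 7.1 -1.7 -0.5] op 0.368
yaw to go -0.0
```

View pics/f4.png

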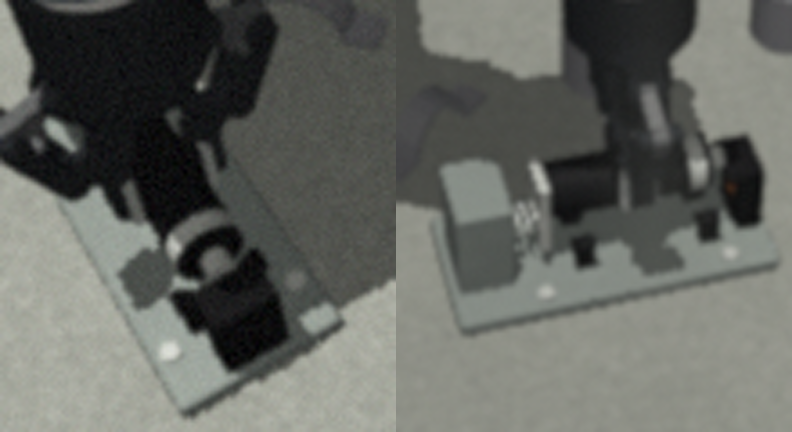

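```bash
python3 -m pendant '[-0.001,0.001,-0.006,0,0,0,-0.004,0]'
python3 - <<'E'
from h import *
c,F,T,s,p,R=cell()
for n in('side','scene'):
  o=(210,200) if n=='side' else (150,180)
  f=lambda X:np.round((proj(n,X)-o)*3.6+([396,0] if n=='side' else [0,0]))
  print(n,'flat',f(F),'pip',f(T))
b=cams.read_camera('side')[:,:,::-1];a=cams.read_camera('scene')[:,:,::-1]
cv2.imwrite('pics/f5.png',np.hstack([cv2.resize(a[180:300,150:260],None,fx=3.6,fy=3.6,interpolation=2),cv2.resize(b[200:320,210:320],None,fx=3.6,fy=3.6,interpolation=2)]))
E
```

```text
time_s: 17.13
tool_pos: [0.5093, -0.111, 0.0202]
tool_rot: [0.713, 0.06, 0.695, -0.07]
wrist_force: [9.3, -0.4, -5.7]
opening: 0.369
t 17.13 cell c [12.4  0.2 64. ] flat [67.4  0.3 62.6] pip [-42.6   0.2  65.5] xdir [ 0.024 -0.017 -1.   ] F [ 9.3 -0.4 -5.7] op 0.369
yaw to go 0.0
side flat [532. 189.] pip [710. 151.]
scene flat [114.  98.] pip [214. 255.]
```

View pics/f5.png

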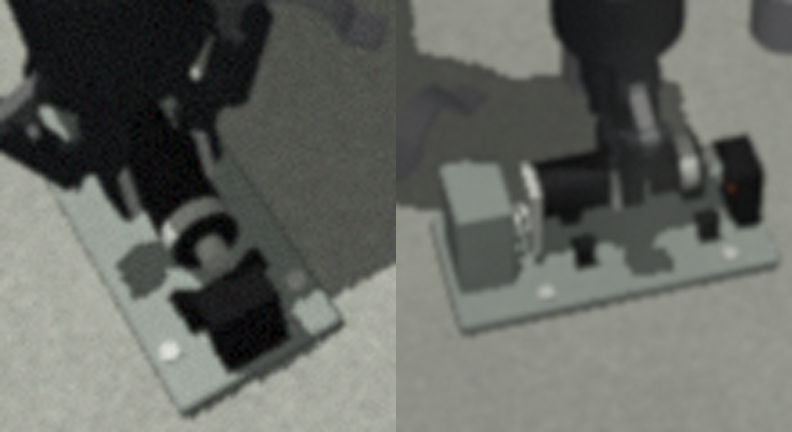

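```bash
python3 -m pendant '[0.008,0,-0.003,0,0.008,0,-0.003,0]'; python3 q.py
```

```text
time_s: 17.4
tool_pos: [0.5117, -0.1119, 0.0072]
tool_rot: [0.718, 0.059, 0.69, -0.071]
wrist_force: [7.6, -2.6, 2.8]
opening: 0.365
t 17.4 cell c [10.5  0.7 51. ] flat [65.5  0.7 48.7] pip [-44.4   0.6  53.3] xdir [ 0.039 -0.02  -0.999] F [ 7.6 -2.6  2.8] op 0.365
yaw to go 0.0
```

```bash
python3 -m pendant '[0.007,0.0005,-0.003,0,0,0,-0.003,0]'; python3 q.py
```

```text
time_s: 17.57
tool_pos: [0.5124, -0.1119, 0.0013]
tool_rot: [0.722, 0.059, 0.686, -0.072]
wrist_force: [9.2, 0.2, -1.1]
opening: 0.366
t 17.57 cell c [10.4  0.5 45.1] flat [65.3  0.6 42.1] pip [-44.5   0.5  48. ] xdir [ 0.05  -0.023 -0.998] F [ 9.2  0.2 -1.1] op 0.366
yaw to go 0.0
```

```bash
python3 -m pendant '[0.006,0,-0.002,0,0.004,0,-0.002,0]' - 40
python3 - <<'E'
from h import *
c,F,T,s,p,R=cell()
b=cams.read_camera('side')[:,:,::-1];a=cams.read_camera('scene')[:,:,::-1]
cv2.imwrite('pics/f6.png',np.hstack([cv2.resize(a[180:300,150:260],None,fx=3.6,fy=3.6,interpolation=2),cv2.resize(b[200:320,210:320],None,fx=3.6,fy=3.6,interpolation=2)]))
cell()
E
```

```text
time_s: 17.73
tool_pos: [0.5145, -0.1133, -0.0029]
tool_rot: [0.726, 0.058, 0.682, -0.072]
wrist_force: [-18.7, 5.2, 82.4]
opening: 0.363
t 17.73 cell c [ 8.5  1.5 40.9] flat [63.4  1.6 37.4] pip [-46.4   1.4  44.4] xdir [ 0.059 -0.026 -0.998] F [-18.7   5.2  82.4] op 0.363
yaw to go 0.0
t 17.83 cell c [ 8.5  1.4 41.1] flat [63.4  1.5 37.6] pip [-46.4   1.4  44.6] xdir [ 0.06  -0.026 -0.998] F [-6.9  1.  45.9] op 0.366
yaw to go 0.0
```

View pics/f6.png

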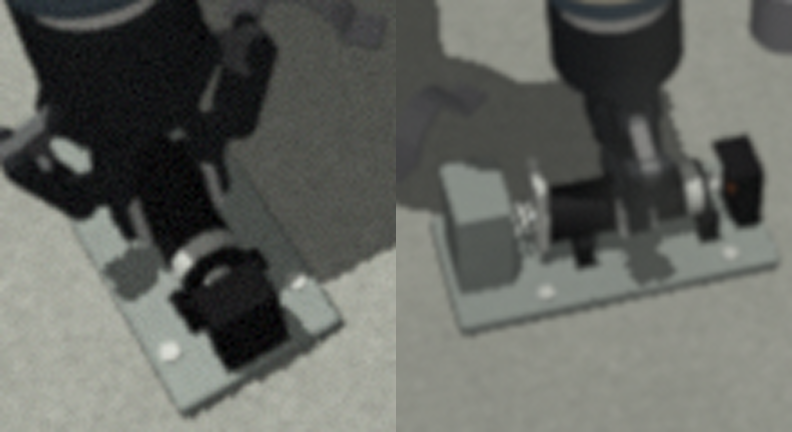

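```bash
python3 -m pendant '[-0.0005,0,0,0]' - 25; python3 q.py
```

```text
time_s: 17.92
tool_pos: [0.5158, -0.1136, -0.0002]
tool_rot: [0.727, 0.058, 0.681, -0.073]
wrist_force: [8.0, -0.5, -6.9]
opening: 0.368
t 17.92 cell c [ 7.4  1.5 43.6] flat [62.2  1.5 39.9] pip [-47.5   1.5  47.2] xdir [ 0.063 -0.027 -0.998] F [ 8.  -0.5 -6.9] op 0.368
yaw to go -0.0
```

```bash
python3 -m pendant '[0.0015,0.0005,0.002,0]'; python3 q.py;  python3 -m pendant '[0.0,0.0005,0.002,0]'; python3 q.py
```

```text
time_s: 18.0
tool_pos: [0.5198, -0.1141, -0.0]
tool_rot: [0.728, 0.058, 0.679, -0.073]
wrist_force: [6.7, -4.6, -4.2]
opening: 0.363
t 18.0 cell c [ 3.5  1.3 43.7] flat [58.3  1.3 39.8] pip [-51.4   1.2  47.6] xdir [ 0.067 -0.028 -0.997] F [ 6.7 -4.6 -4.2] op 0.363
yaw to go -0.0
time_s: 18.08
tool_pos: [0.5233, -0.1145, 0.0008]
tool_rot: [0.729, 0.057, 0.678, -0.073]
wrist_force: [3.2, -1.5, -5.7]
opening: 0.365
t 18.08 cell c [ 0.1  1.  44.5] flat [54.9  1.1 40.4] pip [-54.8   0.9  48.6] xdir [ 0.07  -0.029 -0.997] F [ 3.2 -1.5 -5.7] op 0.365
yaw to go -0.0
```

```bash
cat > v.py <<'E'
import sys
from h import *
cell()
b=cams.read_camera('side')[:,:,::-1];a=cams.read_camera('scene')[:,:,::-1]
cv2.imwrite(sys.argv[1],np.hstack([cv2.resize(a[180:300,150:260],None,fx=3.6,fy=3.6,interpolation=2),cv2.resize(b[200:320,210:320],None,fx=3.6,fy=3.6,interpolation=2)]))
E
python3 v.py pics/f7.png
```

```text
t 18.08 cell c [ 0.1  1.  44.5] flat [54.9  1.1 40.4] pip [-54.8   0.9  48.6] xdir [ 0.07  -0.029 -0.997] F [ 3.2 -1.5 -5.7] op 0.365
yaw to go -0.0
```

View pics/f7.png

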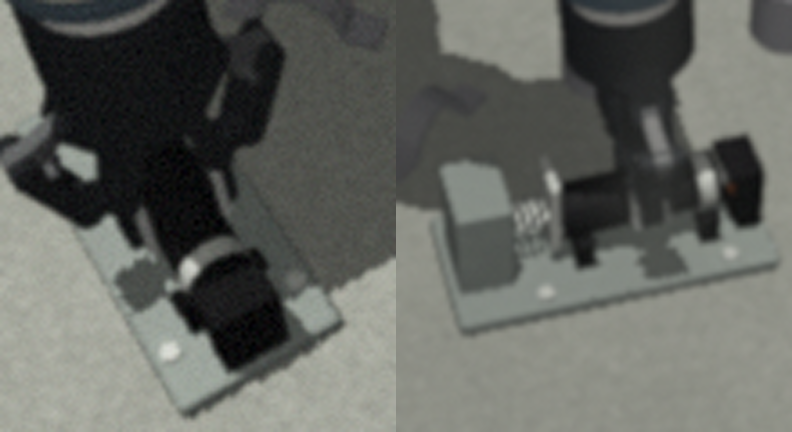

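The pip is under the lip: in the scene view only the band at (190,265) shows beside the black lip. The spring plate is still slightly pressed. Releasing now.

```bash
python3 -m pendant '[0,0,0,0,0,0,0,0,0,0,0,0,0,0,0,0,0,0,0,0,0,0,0,0]' 0.06 25; python3 v.py pics/f8.png
```

```text
time_s: 18.68
tool_pos: [0.517, -0.1129, -0.0016]
tool_rot: [0.725, 0.058, 0.683, -0.072]
wrist_force: [-0.4, -0.1, 0.1]
opening: 0.701
t 18.68 cell c [ 6.1  0.6 42.2] flat [61.   0.7 38.8] pip [-48.8   0.6  45.5] xdir [ 0.057 -0.026 -0.998] F [-0.4 -0.1  0.1] op 0.701
yaw to go -0.0
```

View pics/f8.png

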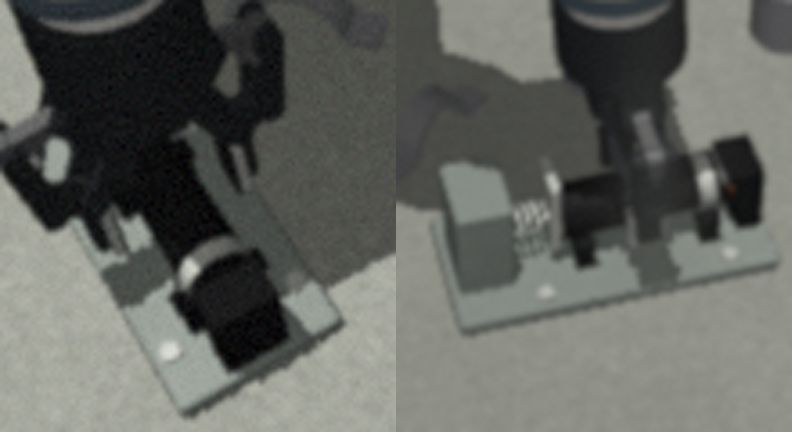

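```bash
python3 -m pendant '[-0.01,0,0,0,-0.02,0,0,0,-0.03,0,0,0,-0.035,0,0,0,-0.04,0,0,0,-0.04,0,0,0]'; python3 -m pendant '[-0.01,0.035,0,0,-0.01,0.035,0,0,-0.01,0.035,0,0,-0.01,0.035,0,0,0,0.02,0,0,0,0,0,0]' ;python3 v.py pics/f9.png
```

```text
time_s: 19.28
tool_pos: [0.5002, -0.1068, 0.1737]
tool_rot: [0.718, 0.059, 0.689, -0.071]
wrist_force: [1.5, -0.9, 0.4]
opening: 0.703
time_s: 19.78
tool_pos: [0.5341, 0.0553, 0.2311]
tool_rot: [0.727, 0.062, 0.68, -0.074]
wrist_force: [-0.7, 0.0, -0.1]
opening: 0.698
t 19.78 cell c [  20.5 -167.7  274.9] flat [  75.3 -168.   271.2] pip [ -34.4 -167.3  278.6] xdir [ 0.064 -0.022 -0.998] F [-0.7  0.  -0.1] op 0.698
yaw to go -0.008
```

View pics/f9.png

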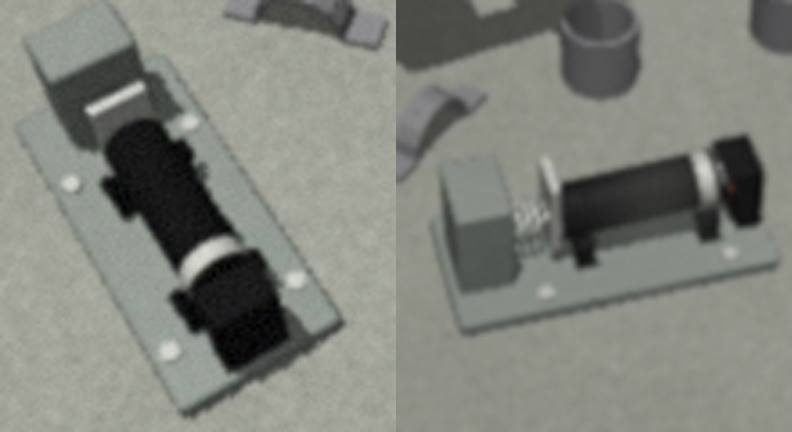

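Run:
```python
from h import *
b=cams.read_camera('side')[:,:,::-1];a=cams.read_camera('scene')[:,:,::-1]
cv2.imwrite('pics/side9.png',b);cv2.imwrite('pics/scene9.png',a)
cv2.imwrite('pics/g9.png',np.hstack([cv2.resize(a[205:275,170:235],None,fx=6,fy=6,interpolation=2),cv2.resize(b[235:280,248:315],None,fx=6,fy=420/45,interpolation=2)]))
f=lambda x,y,z:O+(x*U+y*V)/1000+[0,0,z/1000]
for x in(-45,45):
  for y,z,n in((0,59,'top'),(17,42,'near'),(-17,42,'far'),(0,42,'ax')):
    print(x,n,'side',np.round((proj('side',f(x,y,z))-[248,235])*[6,420/45]+[390,0]),'scene',np.round((proj('scene',f(x,y,z))-[170,205])*6))
```

```text
-45 top side [690.  83.] scene [244. 293.]
-45 near side [702. 184.] scene [200. 351.]
-45 far side [674.  82.] scene [306. 293.]
-45 ax side [688. 133.] scene [253. 321.]
45 top side [450. 156.] scene [106.  71.]
45 near side [462. 259.] scene [ 65. 128.]
45 far side [439. 154.] scene [167.  77.]
45 ax side [450. 206.] scene [116. 102.]
```

View pics/g9.png

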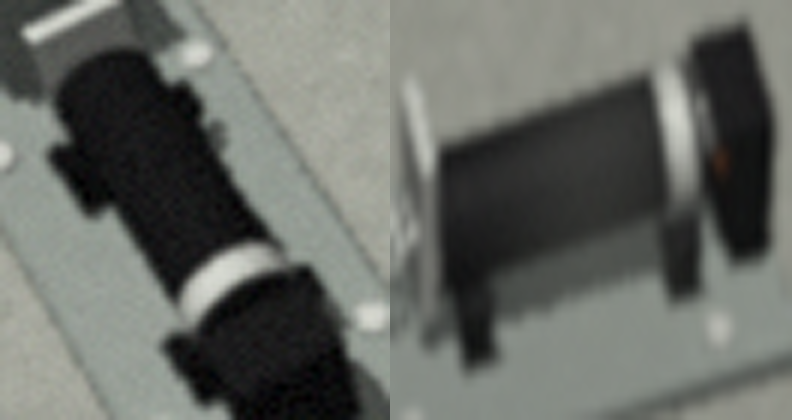

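```bash
cat > q2.py <<'E'
from h import *
go([.454,-.201,.08],[.983,-.184])
E
python3 q2.py; python3 -m pendant '[0,-0.035,-0.004,0,0,-0.035,-0.004,0,0,-0.035,-0.004,0,0,-0.035,-0.004,0,0,-0.035,-0.004,0,0,-0.035,-0.004,0,0,-0.03,-0.004,0,0,0,0,0]'; python3 q2.py
```

```text
t 19.98 tcp [0.5328 0.0513 0.2295] zdir [ 0.979 -0.193  0.065] xdir [ 0.061 -0.024 -0.998] shift [ 0.1504 -0.261  -0.038 ] yaw -0.0108 F [-0.3 -0.8 -0.2] op 0.0597 j6 [ 0.09 -1.27]
time_s: 20.65
tool_pos: [0.4482, -0.1951, 0.2275]
tool_rot: [0.723, 0.065, 0.683, -0.078]
wrist_force: [-0.0, -0.4, 0.1]
opening: 0.703
t 20.65 tcp [ 0.4482 -0.1951  0.2275] zdir [ 0.978 -0.2    0.058] xdir [ 0.054 -0.025 -0.998] shift [ 0.1477 -0.0027 -0.0017] yaw -0.0177 F [-0.  -0.4  0.1] op 0.0601 j6 [-0.44 -1.8 ]
```

```bash
python3 -m pendant '[0.035,0,-0.002,0,0.035,0,-0.002,0,0.035,0,-0.002,0,0.025,0,-0.002,0,0,0,0,0,0,0,0,0]'
python3 - <<'E'
from h import *
go([.454,-.201,.08],[.983,-.184])
cv2.imwrite('pics/w11.png',cams.read_camera('wrist')[:,:,::-1])
E
```

```text
time_s: 21.15
tool_pos: [0.4431, -0.2054, 0.0941]
tool_rot: [0.723, 0.071, 0.682, -0.085]
wrist_force: [0.7, 0.3, -0.2]
opening: 0.703
t 21.15 tcp [ 0.4431 -0.2054  0.0941] zdir [ 0.974 -0.218  0.06 ] xdir [ 0.055 -0.027 -0.998] shift [0.0146 0.0068 0.0089] yaw -0.0362 F [ 0.7  0.3 -0.2] op 0.06 j6 [-0.46 -1.81]
```

View pics/w11.png

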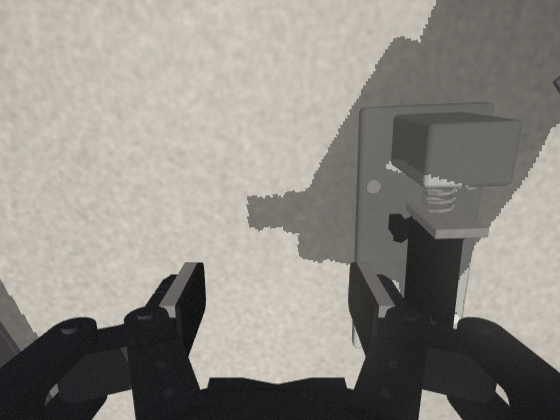

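```bash
python3 -m pendant '[0,-0.005,-0.02,-0.01,0,-0.005,-0.02,-0.01,0,-0.005,-0.02,-0.01,0,0,-0.01,0,0,0,0,0,0,0,0,0]' 0.0 25
python3 - <<'E'
from h import *
go([.454,-.201,.08],[.983,-.184])
i=cams.read_camera('wrist')[:,:,::-1];cv2.imwrite('pics/w12.png',i)
np.save('p12.npy',np.r_[st()[1],st()[0]['tool_rot']])
E
```

```text
time_s: 21.7
tool_pos: [0.3752, -0.209, 0.0987]
tool_rot: [0.729, 0.058, 0.678, -0.077]
wrist_force: [0.5, -1.0, 0.7]
opening: 0.002
t 21.7 tcp [ 0.3752 -0.209   0.0987] zdir [ 0.979 -0.188  0.074] xdir [ 0.068 -0.034 -0.997] shift [0.0238 0.0232 0.0742] yaw -0.0065 F [ 0.5 -1.   0.7] op 0.0002 j6 [-0.54 -1.93]
```

View pics/w12.png

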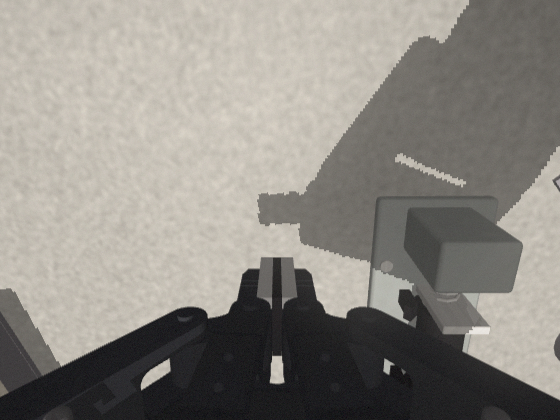

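```bash
python3 -m pendant '[0,-0.005,0.03,0,0,-0.005,0.03,0,0,0,0.03,0,0,0,0.03,0,0,0,0.02,0,0,0,0,0,0,0,0,0]'
python3 - <<'E'
from h import *
go([.454,-.201,.08],[.983,-.184])
i=cams.read_camera('wrist')[:,:,::-1];cv2.imwrite('pics/w13.png',i)
np.save('p13.npy',np.r_[st()[1],st()[0]['tool_rot']])
E
```

```text
time_s: 22.33
tool_pos: [0.5251, -0.2467, 0.1135]
tool_rot: [0.732, 0.056, 0.675, -0.078]
wrist_force: [-0.6, -0.2, -0.8]
opening: 0.006
t 22.33 tcp [ 0.5251 -0.2467  0.1135] zdir [ 0.979 -0.187  0.083] xdir [ 0.077 -0.037 -0.996] shift [ 0.0262  0.0321 -0.0809] yaw -0.0059 F [-0.6 -0.2 -0.8] op 0.0005 j6 [-0.46 -1.84]
```

View pics/w13.png

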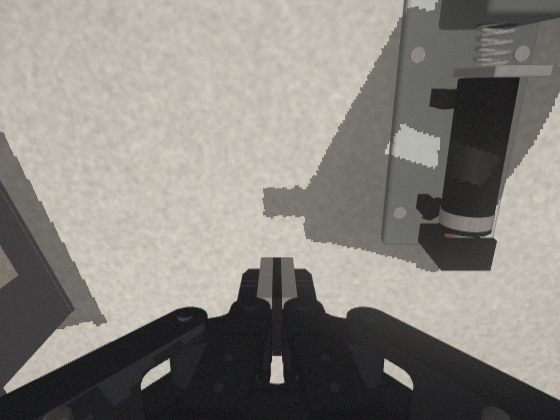

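Run:
```python
import cv2
i=cv2.imread('pics/w13.png');cv2.imwrite('pics/w13c.png',cv2.resize(i[55:275,375:560],None,fx=4,fy=2.72,interpolation=2))
cv2.imwrite('pics/w13d.png',cv2.resize(i[195:275,405:505],None,fx=7,fy=7,interpolation=2))
```

```text
(no output)
```

View pics/w13c.png

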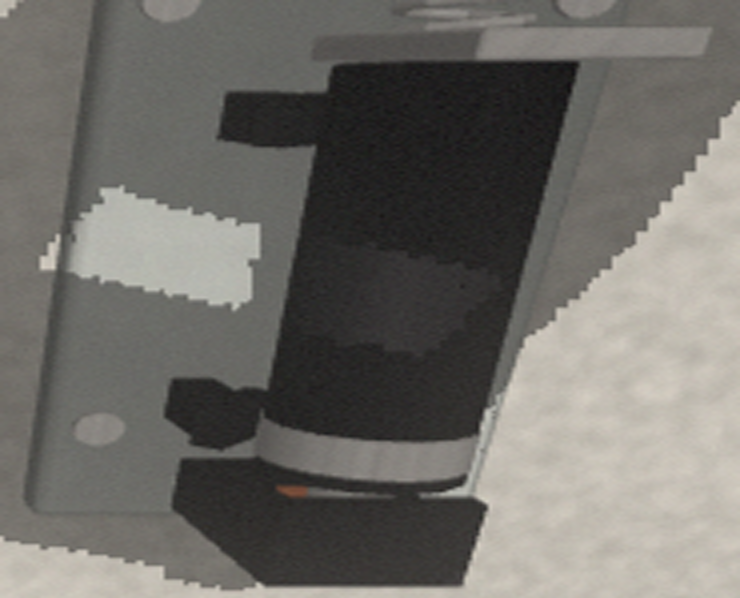

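View pics/w13d.png

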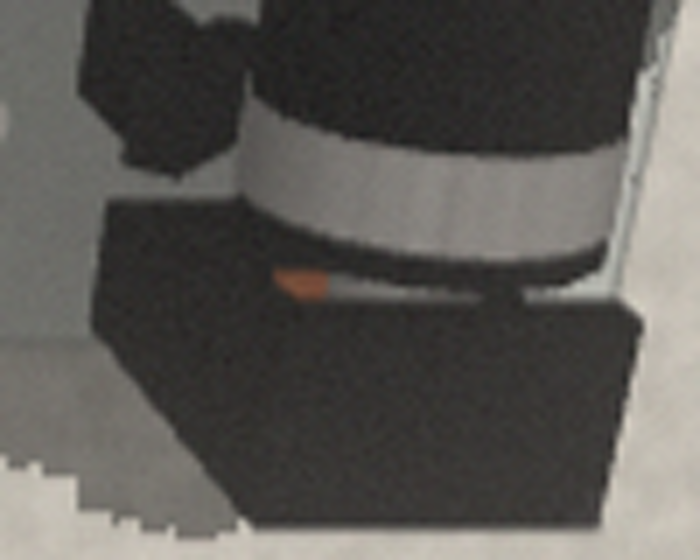

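Run:
```python
from h import *
d=np.load('p13.npy');pose=(d[:3],d[3:])
C=lambda x,y:(375+x/4,55+y/2.72)
cr=lambda X:np.round(1000*np.array([(X-O)@U,(X-O)@V,X[2]]),1)
e=[plane(ray('wrist',C(*q),pose),.012) for q in((96,30),(82,120),(60,260),(40,400),(28,480))]
for x in e: print('edge',cr(x))
E_=np.array([cr(x) for x in e]);k=np.polyfit(E_[:,0],E_[:,1]-45,1);print('lateral corr slope,off',k)
def atV(px):
    o,dd=ray('wrist',px,pose)
    oc=np.array([(o-O)@U,(o-O)@V,o[2]]);dc=np.array([dd@U,dd@V,dd[2]])
    # solve V = (k0*x+k1/1000)
    t=(k[0]*oc[0]+k[1]/1000-oc[1])/(dc[1]-k[0]*dc[0]);return np.round(1000*(oc+t*dc),1)
for n,q in(('flat end',(454,66)),('q1',((314+541)/2,180)),('q2',((268+487)/2,408)),('band lo',((258+470)/2,465))): print(n,atV(C(*q)))
for x in(55,45,0,-25,-45):
  f=lambda y,z:O+(x*U)/1000+(y+k[0]*x+k[1])*V/1000+[0,0,z/1000]
  print(x,np.round((proj('wrist',f(0,42),pose)-[375,55])*[4,2.72]))
for n,q,z in(('lip inner L',(180,460),.06),('lip inner R',(487,505),.06),('liptop outer R',(462,585),.06),('lip inner top L?',(262,585),.06),('push L',(315,60),.078),('push R',(705,55),.078),('push Rm',(480,60),.078)):
  print(n,cr(plane(ray('wrist',C(*q),pose),z)))
```

```text
edge [62.2 48.1 12. ]
edge [40.3 48.1 12. ]
edge [ 3.3 48.2 12. ]
edge [-37.6  47.9  12. ]
edge [-63.   47.9  12. ]
lateral corr slope,off [1.90806652e-03 3.03801561e+00]
flat end [53.6  3.1 46.9]
q1 [28.8  3.1 48.3]
q2 [-25.8   3.   52.3]
band lo [-40.8   3.   53. ]
55 [439.  59.]
45 [427. 105.]
0 [376. 296.]
-25 [350. 392.]
-45 [331. 464.]
lip inner L [-36.7  37.2  60. ]
lip inner R [-48.6 -15.7  60. ]
liptop outer R [-71.1 -16.   60. ]
lip inner top L? [-71.3  18.4  60. ]
push L [55.1 37.7 78. ]
push R [ 55.7 -13.   78. ]
push Rm [55.  16.1 78. ]
```

The wrist view shows the pip end about 6 mm too high: axis 53 at the band against 47 at the flat end, with the plate edge reading level. The pip is caught under the lip with the cell tilted. I'll press the pip end down gently with the shut fingertips.

```bash
cat >> h.py <<'E'
def tip(x,y,z):
    s,p,R=st();e=p-.028*R[:,0]
    print('t',round(float(s['time_s']),2),'tip cradle',np.round(1000*np.array([(e-O)@U,(e-O)@V,e[2]]),1),'shift',np.round(R.T@(O+x*U+y*V+[0,0,z]-e),4),'xdir',np.round(R[:,0],3),'F',np.round(s['wrist_force'],1))
E
python3 -c "
from h import *
tip(-.03,.0015,.09)"
```

```text
t 22.38 tip cradle [-26.3 130.8 141.5] shift [ 0.0487  0.1304 -0.0011] xdir [ 0.078 -0.038 -0.996] F [1.2 0.1 0.8]
```

```bash
python3 -m pendant '[0,0.03,0.001,0,0,0.03,0.001,0,0,0.03,0.001,0,0.005,0.025,0.001,0,0.01,0.01,0,0,0,0,0,0,0,0,0,0]'; python3 -c "
from h import *
tip(-.03,.0015,.085)"
```

```text
time_s: 22.97
tool_pos: [0.5499, -0.1213, 0.0954]
tool_rot: [0.731, 0.057, 0.676, -0.079]
wrist_force: [0.3, -0.6, 0.1]
opening: 0.0
t 22.97 tip cradle [-27.6   2.9 123.3] shift [ 0.0383  0.0023 -0.0007] xdir [ 0.075 -0.038 -0.996] F [ 0.3 -0.6  0.1]
```

```bash
python3 -m pendant '[0.012,0.001,0,0,0.012,0,0,0,0.01,0,0,0,0,0,0,0]'; python3 -c "
from h import *
tip(-.03,.0015,.066)"; python3 v.py pics/f10.png
```

```text
time_s: 23.3
tool_pos: [0.5515, -0.1251, 0.0586]
tool_rot: [0.731, 0.058, 0.675, -0.08]
wrist_force: [-1.0, 0.3, -0.3]
opening: -0.0
t 23.3 tip cradle [-29.9   6.2  86.5] shift [ 0.0203  0.0052 -0.0016] xdir [ 0.075 -0.039 -0.996] F [-1.   0.3 -0.3]
t 23.3 cell c [-29.3   5.9 102.3] flat [25.5  5.3 97.9] pip [-84.1   6.4 106.8] xdir [ 0.075 -0.039 -0.996] F [-1.   0.3 -0.3] op -0.0
yaw to go -0.013
```

View pics/f10.png

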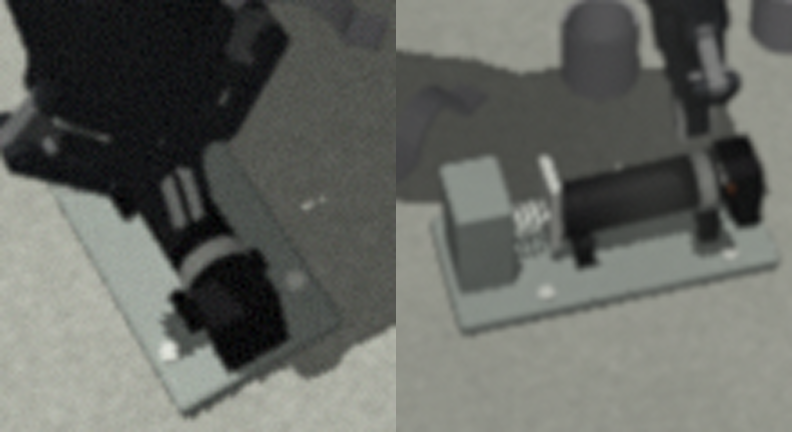

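```bash
python3 -m pendant '[0.006,0.003,-0.001,0,0.006,0,0,0,0.002,0,0,0,0,0,0,0]'; python3 -c "
from h import *
tip(-.03,.003,.060)"
```

```text
time_s: 23.73
tool_pos: [0.5537, -0.1233, 0.0451]
tool_rot: [0.732, 0.059, 0.674, -0.081]
wrist_force: [0.6, 0.1, 0.6]
opening: -0.0
t 23.73 tip cradle [-31.7   4.1  73. ] shift [ 0.0128  0.0013 -0.0028] xdir [ 0.078 -0.04  -0.996] F [0.6 0.1 0.6]
```

```bash
for k in 1; do python3 -m pendant '[0.004,0.001,-0.001,0,0,0,0,0]'; python3 -m pendant '[0.003,0,-0.0005,0,0,0,0,0]'; done;  python3 -c "
from h import *
tip(-.03,.003,.060)"
```

```text
time_s: 23.9
tool_pos: [0.5534, -0.1222, 0.0408]
tool_rot: [0.732, 0.059, 0.674, -0.081]
wrist_force: [-0.1, -1.0, -1.2]
opening: 0.002
time_s: 24.07
tool_pos: [0.5533, -0.1221, 0.0376]
tool_rot: [0.732, 0.058, 0.674, -0.081]
wrist_force: [-0.5, 0.6, -0.6]
opening: -0.003
t 24.07 tip cradle [-31.    2.9  65.5] shift [ 0.0054  0.     -0.0014] xdir [ 0.078 -0.04  -0.996] F [-0.5  0.6 -0.6]
```

```bash
python3 -m pendant '[0.002,0,-0.0005,0,0,0,0,0]'; python3 -m pendant '[0.002,0,0,0,0,0,0,0]';  python3 -c "
from h import *
tip(-.03,.003,.060)"
```

```text
time_s: 24.23
tool_pos: [0.553, -0.122, 0.0355]
tool_rot: [0.732, 0.058, 0.674, -0.081]
wrist_force: [-0.2, -0.3, -0.8]
opening: -0.003
time_s: 24.4
tool_pos: [0.5533, -0.1221, 0.0335]
tool_rot: [0.732, 0.058, 0.674, -0.081]
wrist_force: [-0.3, 0.1, -0.7]
opening: 0.001
t 24.4 tip cradle [-31.    2.9  61.4] shift [ 0.0013 -0.0001 -0.0011] xdir [ 0.079 -0.04  -0.996] F [-0.3  0.1 -0.7]
```

```bash
python3 -m pendant '[0.002,0,0,0,0,0,0,0]'; python3 -m pendant '[0.002,0,0,0,0,0,0,0]';  python3 -c "
from h import *
tip(-.03,.003,.060)"; python3 v.py pics/f11.png
```

```text
time_s: 24.57
tool_pos: [0.5536, -0.1222, 0.0314]
tool_rot: [0.732, 0.058, 0.674, -0.081]
wrist_force: [0.3, -0.3, 0.1]
opening: -0.001
time_s: 24.73
tool_pos: [0.5538, -0.1223, 0.0292]
tool_rot: [0.732, 0.058, 0.674, -0.081]
wrist_force: [0.1, -0.0, -0.4]
opening: -0.002
t 24.73 tip cradle [-31.5   3.1  57.1] shift [-0.003  -0.     -0.0013] xdir [ 0.079 -0.04  -0.996] F [ 0.1 -0.  -0.4]
t 24.73 cell c [-30.9   2.7  72.9] flat [23.9  2.1 68.2] pip [-85.7   3.3  77.6] xdir [ 0.079 -0.04  -0.996] F [ 0.1 -0.  -0.4] op -0.002
yaw to go -0.013
```

View pics/f11.png

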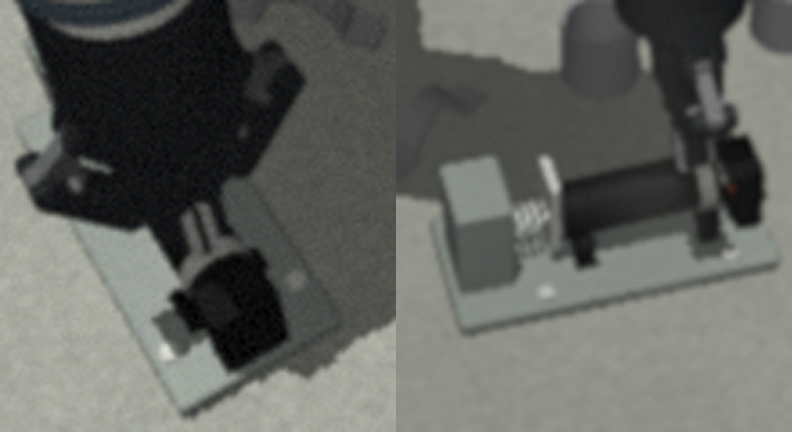

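```bash
python3 -m pendant '[0.002,0,0,0,0,0,0,0]'; python3 -m pendant '[0.002,0,0,0,0,0,0,0]'|sed -n 2,4p
```

```text
time_s: 25.0
tool_pos: [0.5544, -0.1225, 0.0275]
tool_rot: [0.733, 0.058, 0.673, -0.081]
wrist_force: [0.6, -0.6, 0.9]
opening: -0.001
tool_pos: [0.5549, -0.1227, 0.0256]
tool_rot: [0.733, 0.058, 0.673, -0.081]
wrist_force: [0.6, -0.8, -1.5]
```

```bash
python3 -m pendant '[0.002,0,-0.0005,0,0,0,0,0]'|sed -n 2,4p; python3 -m pendant '[0.002,0,-0.0005,0,0,0,0,0]'|sed -n 2,4p
```

```text
tool_pos: [0.5553, -0.1229, 0.0239]
tool_rot: [0.733, 0.058, 0.673, -0.081]
wrist_force: [-0.4, -1.1, 1.1]
tool_pos: [0.5553, -0.1235, 0.0235]
tool_rot: [0.734, 0.058, 0.672, -0.081]
wrist_force: [-2.2, -0.8, 2.7]
```

Run:
```python
from h import *
tip(-.03,.003,.06)
i=cams.read_camera('wrist')[:,:,::-1];cv2.imwrite('pics/w14.png',i)
b=cams.read_camera('side')[:,:,::-1];cv2.imwrite('pics/g14.png',cv2.resize(b[225:285,245:320],None,fx=9,fy=9,interpolation=2))
```

```text
t 25.5 tip cradle [-33.1   3.9  51.4] shift [-0.0089  0.0007 -0.0023] xdir [ 0.083 -0.042 -0.996] F [-2.2 -0.8  2.7]
```

View pics/g14.png

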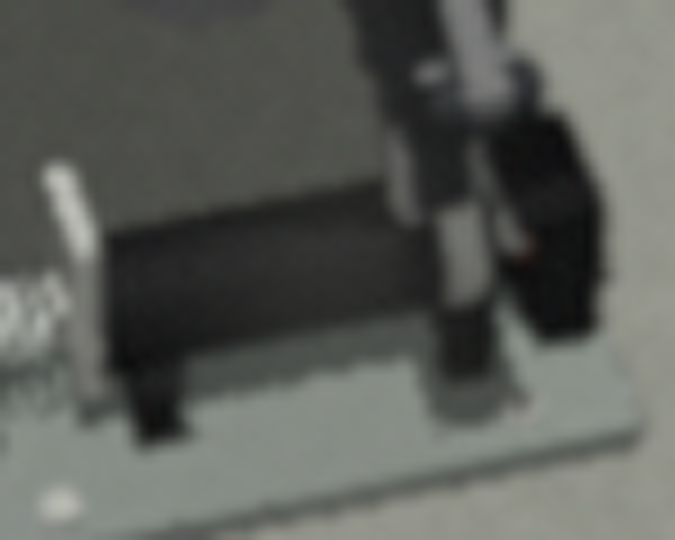

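View pics/w14.png

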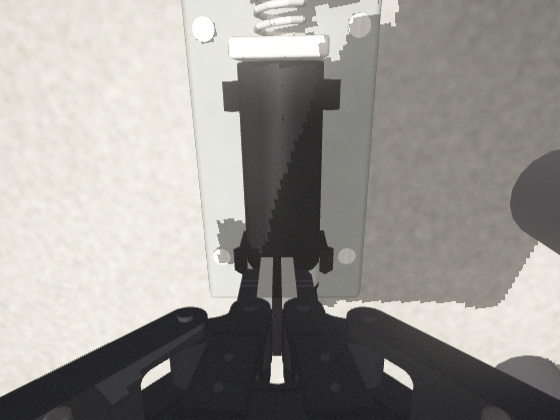

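```bash
python3 -m pendant '[0.002,0,-0.0003,0,0,0,0,0]'|sed -n 2,4p; python3 -m pendant '[0.002,0,-0.0003,0,0,0,0,0]'|sed -n 2,4p
```

```text
tool_pos: [0.5553, -0.1236, 0.0237]
tool_rot: [0.734, 0.058, 0.672, -0.081]
wrist_force: [-1.9, 0.0, 2.2]
tool_pos: [0.5555, -0.1236, 0.0237]
tool_rot: [0.734, 0.058, 0.672, -0.081]
wrist_force: [-1.6, -0.1, 1.8]
```

```bash
python3 -m pendant '[0.004,0,-0.0003,0]'|sed -n 2,4p; python3 -m pendant '[0.004,0,-0.0003,0]'|sed -n 2,4p;python3 -m pendant '[0.006,0,-0.0003,0]'|sed -n 2,4p
```

```text
tool_pos: [0.5559, -0.1236, 0.0222]
tool_rot: [0.734, 0.058, 0.671, -0.081]
wrist_force: [-21.3, 7.5, 76.5]
tool_pos: [0.556, -0.1236, 0.0222]
tool_rot: [0.734, 0.058, 0.671, -0.082]
wrist_force: [-23.8, 6.2, 73.7]
tool_pos: [0.5561, -0.1236, 0.0219]
tool_rot: [0.734, 0.058, 0.671, -0.082]
wrist_force: [-32.5, 10.7, 100.7]
```

```bash
python3 -m pendant '[-0.004,0,0,0,-0.01,0,0,0,-0.02,0,0,0,-0.03,0,0,0,-0.03,0,0,0,0,0,0,0]'; python3 v.py pics/f15.png
```

```text
time_s: 26.68
tool_pos: [0.5462, -0.1188, 0.1221]
tool_rot: [0.734, 0.058, 0.672, -0.082]
wrist_force: [1.6, -0.6, 0.6]
opening: -0.004
t 26.68 cell c [-22.5   0.6 165.7] flat [ 32.3  -0.  160.7] pip [-77.3   1.3 170.7] xdir [ 0.085 -0.042 -0.996] F [ 1.6 -0.6  0.6] op -0.004
yaw to go -0.014
```

View pics/f15.png

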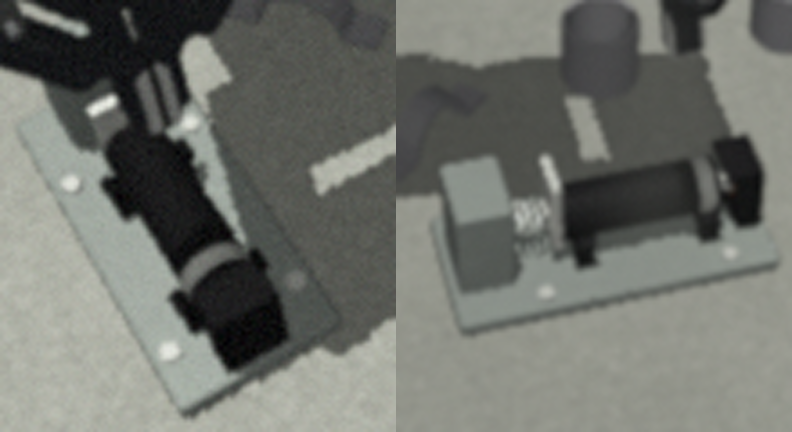

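```bash
cat > q3.py <<'E'
from h import *
go([.5251,-.2467,.1135],[.979,-.187])
E
python3 q3.py; python3 -m pendant '[0,-0.03,0,0,0,-0.03,0,0,0,-0.03,0,0,0,-0.025,0,0,0,0,0,0,0,0,0,0]'>/dev/null; python3 q3.py
python3 - <<'E'
from h import *
i=cams.read_camera('wrist')[:,:,::-1];cv2.imwrite('pics/w15.png',i)
np.save('p15.npy',np.r_[st()[1],st()[0]['tool_rot']])
E
```

```text
t 26.78 tcp [ 0.5442 -0.1185  0.1183] zdir [ 0.977 -0.195  0.086] xdir [ 0.08  -0.041 -0.996] shift [ 0.0085 -0.1293  0.0059] yaw -0.0101 F [-0.1 -0.4  0.6] op 0.0002 j6 [-0.22 -1.57]
t 27.28 tcp [ 0.5164 -0.2325  0.1125] zdir [ 0.979 -0.192  0.074] xdir [ 0.069 -0.035 -0.997] shift [ 0.0001 -0.0123  0.0113] yaw -0.0064 F [-0.4  0.6 -1. ] op -0.0 j6 [-0.44 -1.82]
```

View pics/w15.png

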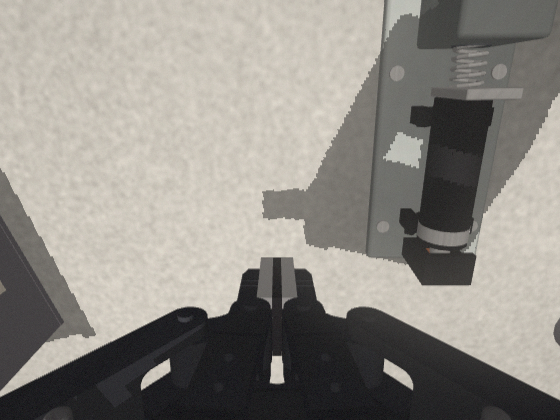

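Run:
```python
import cv2
i=cv2.imread('pics/w15.png');cv2.imwrite('pics/w15c.png',cv2.resize(i[75:295,360:545],None,fx=4,fy=2.72,interpolation=2))
cv2.imwrite('pics/w15d.png',cv2.resize(i[200:290,385:490],None,fx=7,fy=6.6,interpolation=2))
```

```text
(no output)
```

View pics/w15c.png

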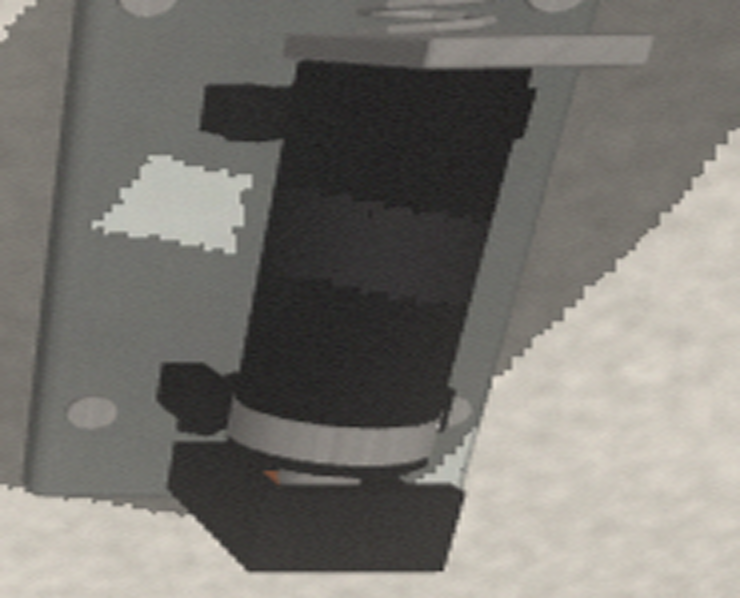

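View pics/w15d.png

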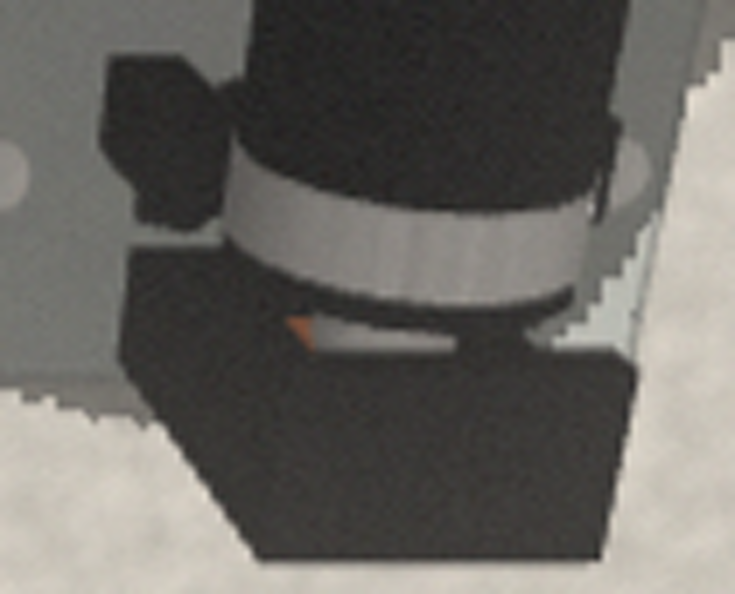

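Run:
```python
from h import *
d=np.load('p15.npy');pose=(d[:3],d[3:])
C=lambda x,y:(360+x/4,75+y/2.72)
cr=lambda X:np.round(1000*np.array([(X-O)@U,(X-O)@V,X[2]]),1)
E_=np.array([cr(plane(ray('wrist',C(*q),pose),.012)) for q in((72,30),(60,160),(50,260),(36,390),(27,470))]);print(E_)
k=np.polyfit(E_[:,0],E_[:,1]-45,1)
def atV(px):
    o,dd=ray('wrist',px,pose)
    oc=np.array([(o-O)@U,(o-O)@V,o[2]]);dc=np.array([dd@U,dd@V,dd[2]])
    t=(k[0]*oc[0]+k[1]/1000-oc[1])/(dc[1]-k[0]*dc[0]);return np.round(1000*(oc+t*dc),1)
for n,q in(('flat end',((299+531)/2,66)),('q1',((270+492)/2,200)),('q2',((240+447)/2,380)),('band',((230+438)/2,425))): print(n,atV(C(*q)))
```

```text
[[ 61.2  48.4  12. ]
 [ 27.9  47.7  12. ]
 [  0.2  47.3  12. ]
 [-38.9  46.9  12. ]
 [-65.   46.8  12. ]]
flat end [53.5  3.1 46.8]
q1 [22.6  2.7 45.1]
q2 [-23.4   2.2  45.6]
band [-35.9   2.   45.7]
```

The cell is now level (45.7 at the band, 46.8 at the flat end) and both saddles show on either side of it. Last, I'll check the spring plate and the bystanders.

```bash
python3 -m pendant '[-0.03,-0.02,0,0,-0.03,-0.02,0,0,-0.03,0,0,0,-0.03,0,0,0,0,0,0,0,0,0,0,0,0,0,0,0]'|head -2
python3 - <<'E'
from h import *
d=np.load('p15.npy');pose=(d[:3],d[3:])
C=lambda x,y:(360+x/4,75+y/2.72)
for q in((288,62),(425,66),(648,63)): 
  X=plane(ray('wrist',C(*q),pose),.078);print('push front x',round(1000*(X-O)@U,1))
a=cams.read_camera('scene')[:,:,::-1];b=cams.read_camera('side')[:,:,::-1]
cv2.imwrite('pics/end.png',a);cv2.imwrite('pics/endside.png',b)
def st_(i,box):
  x,y,w,h=box;return i[y:y+h,x:x+w].astype(int)
for n,f,i,bx in(('short','scene0',a,(285,105,50,35)),('ca','scene0',a,(300,235,50,55)),('cb','scene0',a,(255,190,45,45)),('ad','scene0',a,(205,360,60,60)),('short s','side0',b,(165,155,35,40)),('strap s','side0',b,(200,215,40,38)),('c1 s','side0',b,(250,195,32,35)),('c2 s','side0',b,(303,182,32,35)),('ad s','side0',b,(375,235,36,45))):
  x,y,w,h=bx;o=cv2.imread(f'pics/{f}.png')[y:y+h,x:x+w];t=i[y:y+h,x:x+w]
  s=cv2.phaseCorrelate(o.mean(2).astype(np.float64),t.mean(2).astype(np.float64));print(n,np.round(s[0],2),round(s[1],2))
E
```

```text
time_s: 27.92
tool_pos: [0.4983, -0.2606, 0.2298]
push front x 56.0
push front x 55.1
push front x 55.4
short [-0.09  0.13] 0.88
ca [0.02 0.09] 0.93
cb [0.49 0.48] 0.93
ad [-0.04  0.  ] 0.95
short s [0.   0.11] 0.89
strap s [0.   0.05] 0.73
c1 s [-0.01  0.1 ] 0.91
c2 s [ -9.1  -17.67] 0.12
ad s [0.02 0.58] 0.92
```

View pics/end.png

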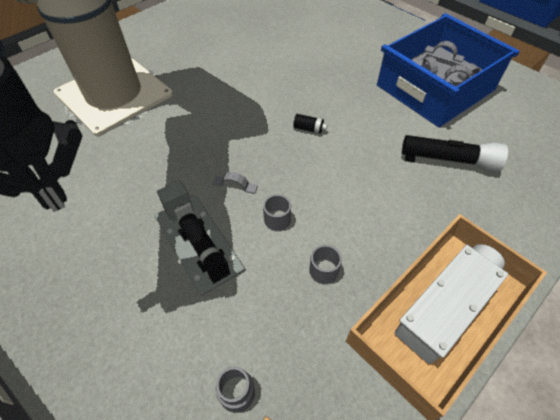

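```bash
python3 -c "
from h import *
print(bot.get_state()['wrist_force'],bot.finish_job())"
```

```text
the job is handed in; nothing more can be done
[ 0.07136387 -0.30145037  1.16649078] None
```

The long cell is in the cradle: pip under the lip, flat end on the spring plate, level in both saddles. I handed the job in at about 28 s, with the arm clear and touching nothing.

**What I did:** I gripped the cell at mid-length and pressed the spring plate back about 17–18 mm with the cell above the lip. I then lowered it and let the spring push the pip under the lip before releasing it.

**Last checks:**
- **Fit:** the spring plate is pressed back about 6 mm, as expected with the cell home. The axis heights I measured at the two ends differ by about 1 mm, which is within my measuring error. Both heights read about 4 mm above the stated 42 mm, which I take to be bias in that view.
- **Bystanders:** the short cell and the fittings are where they were, to within about half a pixel. One coupling's side-view comparison failed, probably because the arm was in the way, but the scene view shows it unmoved.

**What went wrong or disagreed:**
- **Missed first grasp:** the fingertips sit about 30 mm or more behind the reported TCP, so the fingers first closed just above the cell without moving it. I re-gripped lower.
- **Tool tilt:** the tool's pitch drifted by up to about 5° during moves, so the cell went in pip-high. On release the pip was caught against the lip, with that end about 6 mm too high.
- **High forces:** I cleared the jam by pressing that end down with the shut fingertips. The wrist force peaked at about 101 N then, and at about 83 N while lowering the cell. Both are under the 120 N limit, but higher than I intended. If the fingers count as the gripper's body, both would exceed the 40 N limit.

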